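Clamp the glass observation chamber: four lever nuts, half a turn each, crosswise

TASK

Clamp the glass-topped chamber on the bench: swing the lever of each of its four nuts clockwise until you feel the nut start to bear on its spring washer, then half a turn more from there. Finish one nut completely before going on, and work crosswise (any nut first, next the one diagonally opposite, then the other diagonal pair), so that the frame presses evenly on the gasket. Do not overtighten a nut or press on the frame or its window, and leave the things standing around where they are.

Things in the scene. Friction and masses are not known exactly. Their poses are not given: they have to be found in the camera images.
- chamber: Observation chamber fixed to the bench (does not move): black mounting plate 236 x 206 mm, its top 12 mm above the bench, carrying an aluminium block 176 (x) x 164 (y) mm whose top is 34 mm above the bench. Origin on the bench under the centre of the block; z up.
- clamp: Aluminium clamp frame 166 x 154 x 10 mm on a rubber gasket, glass window 88 x 72 mm in the middle; top face about 47 mm above the bench. Origin at the centre of its underside. Under each nut a steel washer, 28 mm across, stands about 5 mm proud of it on preloaded disc springs: they yield only above about 25 N, then about 1 mm per 14 N. Fully clamped, the frame sinks under 1 mm.
- stud_a: Fixed 10 mm threaded stud at the +x +y corner of the clamp frame (+66, +60 mm in the chamber's x, y), with its nut and lever. Origin on its axis about level with the block's top, z up; it ends 81 to 84 mm above the bench, just out of the nut. How far it is screwed in, and so how high its nut stands at first, differs by up to 3 mm. stud_c is the diagonal one.
- lever_a_ball (a point): Centre of the 16 mm ball at the end of the lever on stud_a's nut, 46 mm from the stud's axis and 77 to 80 mm above the bench at first. From the ball the lever, a straight dark round bar 11 mm thick, slopes down to the hub, 24 mm across, its middle 68 to 71 mm above the bench near the hub. It goes round with the nut; nothing else is in the way of it.
- lever_a (a joint): Angle of nut and lever a in rad, growing as it is tightened (clockwise from above), 6 mm down per turn; its zero means nothing. At first clear of its washer by an unknown 0 to 3 rad, different for each; clear, it turns with about 0.06 N m. Once it bears, the torque climbs to about 0.25 N m within 0.5 rad (and held still there, the lever pushes back), then evenly to about 0.6 at half a turn. It stays where left.
- stud_b: Fixed 10 mm threaded stud at the +x -y corner of the clamp frame (+66, -60 mm in the chamber's x, y), with its nut and lever. Origin on its axis about level with the block's top, z up; it ends 81 to 84 mm above the bench, just out of the nut. How far it is screwed in, and so how high its nut stands at first, differs by up to 3 mm. stud_d is the diagonal one.
- lever_b_ball (a point): Centre of the 16 mm ball at the end of the lever on stud_b's nut, 46 mm from the stud's axis and 77 to 80 mm above the bench at first. From the ball the lever, a straight dark round bar 11 mm thick, slopes down to the hub, 24 mm across, its middle 68 to 71 mm above the bench near the hub. It goes round with the nut; nothing else is in the way of it.
- lever_b (a joint): Angle of nut and lever b in rad, growing as it is tightened (clockwise from above), 6 mm down per turn; its zero means nothing. At first clear of its washer by an unknown 0 to 3 rad, different for each; clear, it turns with about 0.06 N m. Once it bears, the torque climbs to about 0.25 N m within 0.5 rad (and held still there, the lever pushes back), then evenly to about 0.6 at half a turn. It stays where left.
- stud_c: Fixed 10 mm threaded stud at the -x -y corner of the clamp frame (-66, -60 mm in the chamber's x, y), with its nut and lever. Origin on its axis about level with the block's top, z up; it ends 81 to 84 mm above the bench, just out of the nut. How far it is screwed in, and so how high its nut stands at first, differs by up to 3 mm. stud_a is the diagonal one.
- lever_c_ball (a point): Centre of the 16 mm ball at the end of the lever on stud_c's nut, 46 mm from the stud's axis and 77 to 80 mm above the bench at first. From the ball the lever, a straight dark round bar 11 mm thick, slopes down to the hub, 24 mm across, its middle 68 to 71 mm above the bench near the hub. It goes round with the nut; nothing else is in the way of it.
- lever_c (a joint): Angle of nut and lever c in rad, growing as it is tightened (clockwise from above), 6 mm down per turn; its zero means nothing. At first clear of its washer by an unknown 0 to 3 rad, different for each; clear, it turns with about 0.06 N m. Once it bears, the torque climbs to about 0.25 N m within 0.5 rad (and held still there, the lever pushes back), then evenly to about 0.6 at half a turn. It stays where left.
- stud_d: Fixed 10 mm threaded stud at the -x +y corner of the clamp frame (-66, +60 mm in the chamber's x, y), with its nut and lever. Origin on its axis about level with the block's top, z up; it ends 81 to 84 mm above the bench, just out of the nut. How far it is screwed in, and so how high its nut stands at first, differs by up to 3 mm. stud_b is the diagonal one.
- lever_d_ball (a point): Centre of the 16 mm ball at the end of the lever on stud_d's nut, 46 mm from the stud's axis and 77 to 80 mm above the bench at first. From the ball the lever, a straight dark round bar 11 mm thick, slopes down to the hub, 24 mm across, its middle 68 to 71 mm above the bench near the hub. It goes round with the nut; nothing else is in the way of it.
- lever_d (a joint): Angle of nut and lever d in rad, growing as it is tightened (clockwise from above), 6 mm down per turn; its zero means nothing. At first clear of its washer by an unknown 0 to 3 rad, different for each; clear, it turns with about 0.06 N m. Once it bears, the torque climbs to about 0.25 N m within 0.5 rad (and held still there, the lever pushes back), then evenly to about 0.6 at half a turn. It stays where left.
- slide_box: Closed grey and white plastic slide box 87 x 102 x 35 mm standing loose on the bench; origin under its centre. Bystander.
- dropper_bottle: Small amber dropper bottle, 38 mm across and 85 mm tall, standing loose; origin under its centre. Bystander.
- petri_dish: Clear closed petri dish, 90 mm across and 16 mm tall, lying loose; origin under its centre. Bystander.

How it is judged (in metres and radians):
On the way, in this order (a step that is already met when the one before it is completed fails the run):
1. one nut is half a turn past first contact (its clamping force above 46 N), the other three still well short of it (below 41 N) (((contact force between stud_a and clamp above 46 N and contact force between each of stud_b, stud_c, stud_d and clamp below 41 N) or (contact force between each of stud_a, stud_c, stud_d and clamp below 41 N and contact force between stud_b and clamp above 46 N) or (contact force between each of stud_a, stud_b, stud_d and clamp below 41 N and contact force between stud_c and clamp above 46 N) or (contact force between each of stud_a, stud_b, stud_c and clamp below 41 N and contact force between stud_d and clamp above 46 N))), for 0.2 s.
2. that nut's diagonal opposite is tightened too; the other diagonal pair is still short (((contact force between each of stud_a, stud_c and clamp above 46 N and contact force between each of stud_b, stud_d and clamp below 41 N) or (contact force between each of stud_a, stud_c and clamp below 41 N and contact force between each of stud_b, stud_d and clamp above 46 N))), for 0.2 s.
3. a third nut is tightened; one still short (((contact force between stud_a and clamp below 41 N and contact force between each of stud_b, stud_c, stud_d and clamp above 46 N) or (contact force between each of stud_a, stud_c, stud_d and clamp above 46 N and contact force between stud_b and clamp below 41 N) or (contact force between each of stud_a, stud_b, stud_d and clamp above 46 N and contact force between stud_c and clamp below 41 N) or (contact force between each of stud_a, stud_b, stud_c and clamp above 46 N and contact force between stud_d and clamp below 41 N))), for 0.2 s.
At the end, for the whole second after the job is handed in: All four nuts stand half a turn past first contact, each clamping the frame evenly with 52 to 78 N (half a turn gives about 60 to 65 N, 0.1 rad is 1.3 N), nothing turning any more; the slide box, bottle and dish within 30 mm of where they stood (contact force between stud_a and clamp between 52 and 78 N and contact force between stud_b and clamp between 52 and 78 N and contact force between stud_c and clamp between 52 and 78 N and contact force between stud_d and clamp between 52 and 78 N and velocity of joint lever_a between -0.05 and 0.05 rad/s and velocity of joint lever_b between -0.05 and 0.05 rad/s and velocity of joint lever_c between -0.05 and 0.05 rad/s and velocity of joint lever_d between -0.05 and 0.05 rad/s and distance of each of slide_box, dropper_bottle, petri_dish from where it was at the start of the episode below 0.03 m); the robot touches nothing.
It fails at once if a nut is overtightened (clamping force above 88 N, more than 1.5 rad past the half turn): the glass cracks (contact force between any of stud_a, stud_b, stud_c, stud_d and clamp above 88 N).
It fails at once if the gripper or arm presses on the clamp frame, its washers or its window with more than 10 N (contact force between any of the fingers, the arm and clamp above 10 N).
It fails at once if a bystander is moved more than 30 mm (distance of any of slide_box, dropper_bottle, petri_dish from where it was at the start of the episode above 0.03 m).
It also fails if it takes over 72 s, if anything falls off the work surface, if the arm or the gripper's body presses on something with over 40 N, if the wrist force passes 120 N, or if a joint passes its speed limit or range.

ROBOT

A 6-joint arm with a two-finger parallel gripper is mounted at the origin on the work surface. World frame = base frame: x ahead of the robot, y to its left, z up, the work surface at z = 0. Lengths are in m, angles in degrees, forces in N, time in s.
With the tool pointing down it reaches from about 0.35 to 0.875 m from the base axis. Payload 4.2 kg.
Tool frame: the origin (TCP) lies at the very end of the fingers, on their centre line; the grasp point (between the pads) lies r.pinch_z behind it (r.pinch_z is the distance from the TCP to the grasp point, in m); y points along the fingers, z is the direction in which the jaws open and shut, and the axes are right-handed (so a half turn about y gives the same grasp; the last joint's range is limited). The gripper opens to 87 mm and grips with 3 to 60 N. Pads are 19 mm wide; open, the fingers measure 117 mm over their backs; the gripper's body (75 mm by 190 mm) begins 51 mm behind the grasp point.
Start: joints at [-55.886, 22.042, 0.453, 0, -68.411, -14.817], TCP at [0.207, -0.59, 0.196] pointing down, gripper open.
Joint ranges: [-179.83, 179.83], [-69.29, 118.12], [-61.27, 80.66], [-181.25, 117.63], [-171.15, -9.14], [-177.46, 177.46]. Speed limits (degrees/s): [159.86, 159.86, 180, 180, 180, 180].

INTERFACE

Orientations are given as a 3x3 rotation matrix whose columns are the frame's x, y, z axes.
In Python, from station import sense, capture, camera_params, r gives the robot as it stands.
- The arm moves only by the tool move_arm, never from a script. Its argument "increments" is text: rows parted by semicolons, each of 7 numbers parted by spaces: the closure, from -1 (fully open) to 1 (shut), so that 0 is half open, then the shift along the tool's x, y, z in m, then the turn, a rotation vector about the tool's x, y, z in rad. In form: hand x y z wx wy wz; .... A call has 1 to 8 rows; each row is the pose to reach, as a shift and turn from the pose commanded when the call began, along the tool's axes at that moment; what a row does not reach only later rows make up. A row lasts 1/10 s, in which the tool goes at most 50 mm and 8.59 degrees, less where a joint would pass 70% of its speed; a pose out of reach is approached as far as the arm can. A call with a gripper value outside its range is refused whole. The fingers move at their own pace and stop on an object; the grip force is fixed at half the most. Time passes only in rows, so rows that repeat a pose let the fingers close. It gives the time, the measured TCP pose, the force and the opening at its end, in the units of the state.
- sense(): the state, without advancing time (a new reading comes with each control period).
- capture(name): name is "side" or "top" or "wrist"; returns (picture, depth): 420x560x3 uint8, red, green, blue; 420x560 float32, m along the optical axis (not along the pixel's ray), 0 where there is no reading.
- camera_params(name): a dict with "fx", "fy", "cx", "cy" (pixels), "distortion" ([k1, k2, p1, p2, k3] as OpenCV has them; the pictures are not rectified), "xyz" and "orientation" of the camera in the world. Camera axes: x right, y down, z forward; pixel columns grow to the right and rows downward; lengths in m; the calibration is good to about 2 mm. A picture is of the moment at which its call begins: read the wrist's pose just before it. camera_params takes no time and is no camera call; for the wrist camera it gives the pose at the moment of the call.
- r.finish_job(): hands the job in, once; it reports no verdict.
The state is a dict: "time_s": time; "joints": joint angles; "joint_velocities": joint speeds; "effort": joint torques, N m; "tcp_pos": TCP position; "ee_rot": TCP orientation; "wrist_force": force on the tool from outside, world axes, zero at the start; "moment": the same for the moment, N m; "gripper_width": opening from 0.0 (shut) to 1.0 (fully open).
Only numpy, scipy, OpenCV 4.12 (cv2) and the standard library are available. Lean on these libraries where they do the work, as an engineer would, in place of code of your own. Each camera call takes 0.05 s, during which the arm holds its last target.

## Working session

There is one attempt and no reset: what is moved stays moved. The work goes in short steps, Python scripts to look and compute and a tool call to move; the robot and the scene stay as the last step left them, time stands still between calls to the robot, and variables do not carry over. Pictures are saved under pics/ and viewed, and the job is handed in when it is done.

Besides the shell and the picture viewer there is one more tool, called after "Request:" as a command line: name --argument value ..., lists and objects as JSON in quotes. move_arm: Moves the arm, as the interface text tells. Its arguments: {"type":"object","properties":{"increments":{"type":"string"}},"required":["increments"]}

```bash
ls; mkdir -p pics
python3 - <<'E'
from station import sense,capture,camera_params,r
import cv2
s=sense();print(s); print(r.pinch_z)
for n in ("side","top"):
    p,d=capture(n);cv2.imwrite(f"pics/{n}0.png",p[:,:,::-1]);c=camera_params(n);print(n,c)
E
```

```text
pics
{'time_s': 0.0, 'joints': array([-5.58860127e+01,  2.20918862e+01,  3.80062179e-01, -2.86717164e-02,
       -6.84106785e+01, -1.48171132e+01]), 'joint_velocities': array([-0.05121315, -0.00525766,  0.00318708, -0.05996262, -0.05212012,
       -0.10880084]), 'effort': array([-5.20454196e-04, -3.90664029e+01,  1.87400132e+01,  4.21993464e+00,
        1.09196335e-02, -1.79782123e-04]), 'tcp_pos': array([ 0.20634373, -0.58926094,  0.19475056]), 'ee_rot': array([[ 9.43879939e-01, -8.13853903e-04, -3.30287752e-01],
       [ 3.30288741e-01,  2.03108843e-03,  9.43877758e-01],
       [-9.73349649e-05, -9.99997606e-01,  2.18591040e-03]]), 'wrist_force': array([ 0.50193315,  0.1030705 , -0.59644474]), 'moment': array([ 0.02785922, -0.00786638,  0.02757798]), 'gripper_width': 1.0025197486342565}
0.0187
side {'fx': 446.54312853958163, 'fy': 446.54312853958163, 'cx': 276.2344605489641, 'cy': 212.0106837252721, 'distortion': array([-0.0557964,  0.       ,  0.       ,  0.       ,  0.       ]), 'xyz': array([ 0.06290458, -0.56766287,  0.91637254]), 'orientation': array([[ 0.74770478, -0.49502983,  0.44258674],
       [-0.66389379, -0.54372898,  0.51342364],
       [-0.01351278, -0.6777199 , -0.73519599]])}
top {'fx': 465.5058420000103, 'fy': 465.5058420000103, 'cx': 274.7969998976881, 'cy': 206.07679973536017, 'distortion': array([-0.05560395,  0.        ,  0.        ,  0.        ,  0.        ]), 'xyz': array([ 0.45180883, -0.01961736,  1.07589874]), 'orientation': array([[-0.02544112, -0.99326964,  0.1129963 ],
       [-0.99937282,  0.0280555 ,  0.02160703],
       [-0.02463178, -0.11237573, -0.99336044]])}
```

View pics/side0.png

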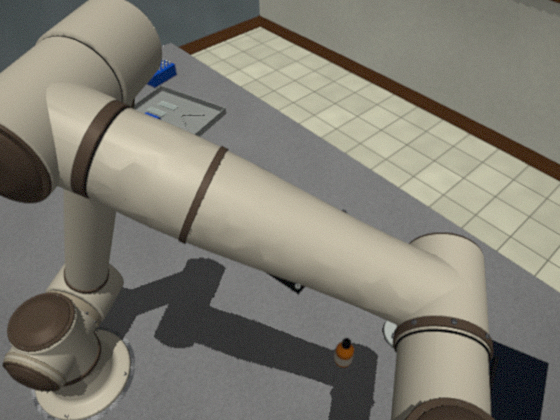

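View pics/top0.png

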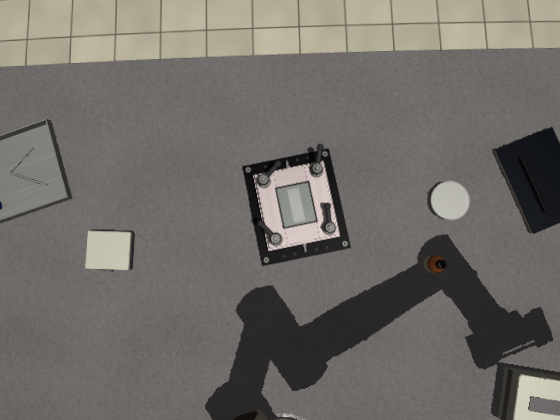

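The top view shows the chamber at about (297,207) with its four levers. The slide box is at (110,250), the bottle at (437,264) and the dish at (450,200). I'll enlarge the chamber.

```bash
cat > h.py <<'E'
import numpy as np, cv2
from station import sense,capture,camera_params,r
def K(c): return np.array([[c["fx"],0,c["cx"]],[0,c["fy"],c["cy"]],[0,0,1.]])
def ray(c,px):
    u=cv2.undistortPoints(np.array(px,float).reshape(-1,1,2),K(c),np.array(c["distortion"])).reshape(-1,2)
    d=np.c_[u,np.ones(len(u))]@np.array(c["orientation"]).T
    return np.array(c["xyz"]),d
def onplane(c,px,z):
    o,d=ray(c,px); return o+d*((z-o[2])/d[:,2])[:,None]
def proj(c,P):
    R=np.array(c["orientation"]);P=np.array(P,float).reshape(-1,3)
    rv=cv2.Rodrigues(R.T)[0];return cv2.projectPoints(P,rv,-R.T@np.array(c["xyz"]),K(c),np.array(c["distortion"]))[0].reshape(-1,2)
E
python3 - <<'E'
from h import *
p=cv2.imread("pics/top0.png");q=p[135:275,225:365]
cv2.imwrite("pics/top0z.png",cv2.resize(q,None,fx=4.2,fy=4.2,interpolation=cv2.INTER_CUBIC))
c=camera_params("top")
print(onplane(c,[(296,205),(110,250)],0.047))
E
```

```text
[[ 0.56992486 -0.0444367   0.047     ]
 [ 0.48037814  0.37402413  0.047     ]]
```

View pics/top0z.png

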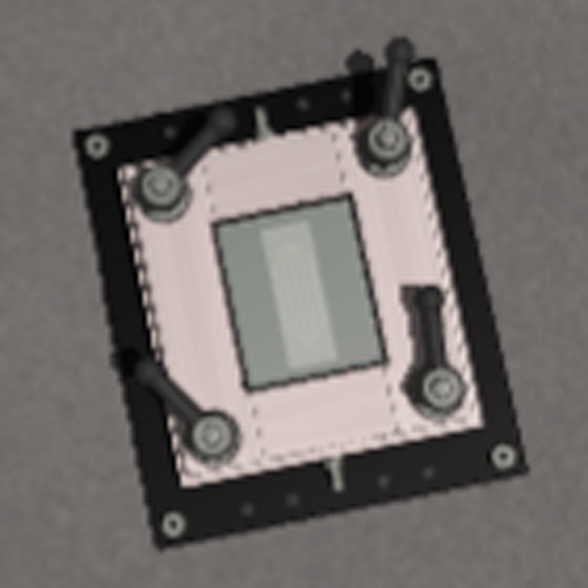

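```bash
cat > m.py <<'E'
from h import *
c=camera_params("top")
f=lambda L:[(x/4.2+225-0.38,y/4.2+135-0.38) for x,y in L]
S=onplane(c,f([(162,185),(388,139),(441,385),(213,434)]),0.0825)
B=onplane(c,f([(228,118),(400,48),(432,298),(145,368)]),0.0785)
pl=onplane(c,f([(97,146),(420,78),(503,457),(173,524)]),0.013)
print(S.round(4),'\n',pl.round(4))
for Q,w,h in((S,132,120),):
    C=Q.mean(0);ex=(Q[0]+Q[1]-Q[2]-Q[3])/2;ey=(Q[0]+Q[3]-Q[1]-Q[2])/2
    print("C",C,"len",np.linalg.norm(ex),np.linalg.norm(ey),"yaw",np.degrees([np.arctan2(ex[1],ex[0]),np.arctan2(-ey[0],ey[1])]))
C=pl.mean(0);ex=(pl[0]+pl[1]-pl[2]-pl[3])/2;print("plate",C,np.degrees(np.arctan2(ex[1],ex[0])))
d=B-S;print("lever r",np.linalg.norm(d[:,:2],axis=1),"phi",np.degrees(np.arctan2(d[:,1],d[:,0])))
E
python3 m.py
```

```text
[[ 0.6252  0.0256  0.0825]
 [ 0.6458 -0.0915  0.0825]
 [ 0.5181 -0.1139  0.0825]
 [ 0.4964  0.0026  0.0825]] 
 [[ 0.6603  0.0642  0.013 ]
 [ 0.6932 -0.1155  0.013 ]
 [ 0.4828 -0.1525  0.013 ]
 [ 0.4515  0.027   0.013 ]]
C [ 0.57138276 -0.04429975  0.0825    ] len 0.13022896213766397 0.11867677322687523 yaw [10.02557447 10.2720751 ]
plate [ 0.57193284 -0.04417962  0.013     ] 10.040519336300497
lever r [0.04936948 0.04944411 0.04509562 0.04871759] phi [-44.97066316  -9.65834995   3.1938247   44.32775505]
```

```bash
cat >> h.py <<'E'
from scipy.spatial.transform import Rotation as Ro
C=np.array([.5715,-.0443]);YAW=np.radians(10.1)
st={k:C+np.array([[np.cos(YAW),-np.sin(YAW)],[np.sin(YAW),np.cos(YAW)]])@np.array(v) for k,v in dict(a=(.066,.06),b=(.066,-.06),c=(-.066,-.06),d=(-.066,.06)).items()}
def Rt(yaw):
    c,s=np.cos(yaw),np.sin(yaw);return np.array([[c,0,-s],[s,0,c],[0,-1,0]])
def target(n,phi,rad,tan,z,cfg=2,yawoff=0):
    p=np.radians(phi);u=np.array([np.cos(p),np.sin(p)]);t=np.array([-u[1],u[0]])
    xy=st[n]+rad*u+tan*t
    return np.r_[xy,z],np.degrees(p)+(180 if cfg==2 else 0)+yawoff
def inc(pos,yawdeg):
    s=sense();R=s["ee_rot"];d=R.T@(np.array(pos)-s["tcp_pos"])
    cy=np.degrees(np.arctan2(R[1,0],R[0,0]));dy=(yawdeg-cy+180)%360-180
    rv=Ro.from_matrix(R.T@Rt(np.radians(yawdeg))).as_rotvec()
    print("pos",s["tcp_pos"].round(4),"yaw",round(cy,1),"j",s["joints"].round(0),"-> shift",d.round(4),"rotvec",rv.round(3),"dyaw",round(dy,1))
def rep(n):
    s=sense();v=s["tcp_pos"][:2]-st[n];w=s["wrist_force"];R=s["ee_rot"]
    print("t",round(s["time_s"],2),"r",np.hypot(*v).round(4),"ang",np.degrees(np.arctan2(v[1],v[0])).round(1),"yaw",np.degrees(np.arctan2(R[1,0],R[0,0])).round(1),"z",s["tcp_pos"][2].round(4),"Ftool",(R.T@w).round(2),"T=",((v[0]*w[1]-v[1]*w[0])).round(3),"j6",s["joints"][5].round(1))
E
python3 - <<'E'
from h import *
print(st)
p,y=target('a',-45,.030,.032,.14);print(p,y);inc(p,y)
E
```

```text
{'a': array([0.62595521, 0.02634439]), 'b': array([ 0.64699921, -0.09179599]), 'c': array([ 0.51704479, -0.11494439]), 'd': array([0.49600079, 0.00319599])}
[0.66979583 0.02775861 0.14      ] 135.0
pos [ 0.2064 -0.5893  0.1949] yaw 19.3 j [-56.  22.   0.  -0. -68. -15.] -> shift [0.6413 0.0556 0.4292] rotvec [-1.00e-03 -2.02e+00  2.00e-03] dyaw 115.7
```

Request:
move_arm --increments "1 0.32 0 0.215 0 -1.05 0;1 0.32 0 0.215 0 -1.05 0;1 0.32 0 0.215 0 -1.05 0;1 0.32 0 0.215 0 -1.05 0;1 0.32 0 0.215 0 -1.05 0;1 0.32 0 0.215 0 -1.05 0;1 0.32 0 0.215 0 -1.05 0;1 0.32 0 0.215 0 -1.05 0"

```text
time_s: 0.9
tcp_pos: [0.4387, -0.2787, 0.1957]
ee_rot: [[0.179, -0.0, -0.984], [0.984, 0.0, 0.179], [0.0, -1.0, 0.0]]
wrist_force: [0.2, 0.7, 0.7]
gripper_width: 0.353
```

Run:
```python
from h import *
p,y=target('a',-45,.030,.032,.14);inc(p,y)
```

```text
pos [ 0.4387 -0.2787  0.1957] yaw 79.7 j [-15.  12. -14.  -0. -64.   4.] -> shift [ 0.3428  0.0558 -0.1726] rotvec [ 0.    -0.965  0.   ] dyaw 55.3
```

Request:
move_arm --increments "1 0.343 0.045 -0.173 0 -0.965 0;1 0.343 0.045 -0.173 0 -0.965 0;1 0.343 0.045 -0.173 0 -0.965 0;1 0.343 0.045 -0.173 0 -0.965 0;1 0.343 0.045 -0.173 0 -0.965 0;1 0.343 0.045 -0.173 0 -0.965 0;1 0.343 0.045 -0.173 0 -0.965 0;1 0.343 0.045 -0.173 0 -0.965 0"

```text
time_s: 1.7
tcp_pos: [0.6713, 0.027, 0.1495]
ee_rot: [[-0.706, -0.001, -0.708], [0.708, -0.0, -0.706], [0.001, -1.0, 0.001]]
wrist_force: [0.5, -0.9, 0.0]
gripper_width: 0.001
```

Run:
```python
from h import *
p,y=target('a',-45,.030,.032,.06);inc(p,y)
c=camera_params("wrist");q,d=capture("wrist");cv2.imwrite("pics/w1.png",q[:,:,::-1])
print(proj(c,[[*st[k],.0825] for k in 'abcd']).round(), proj(c,[sense()["tcp_pos"]]))
c=camera_params("side");q,d=capture("side");cv2.imwrite("pics/s1.png",q[:,:,::-1])
```

```text
pos [0.6713 0.027  0.1495] yaw 134.9 j [ 16.  28.   4.  -0. -66.  29.] -> shift [0.0015 0.0895 0.0004] rotvec [-0.001 -0.002  0.001] dyaw 0.1
[[322. 254.]
 [424. 123.]
 [551. 225.]
 [448. 337.]] [[271.89161471 248.2329963 ]]
```

View pics/w1.png

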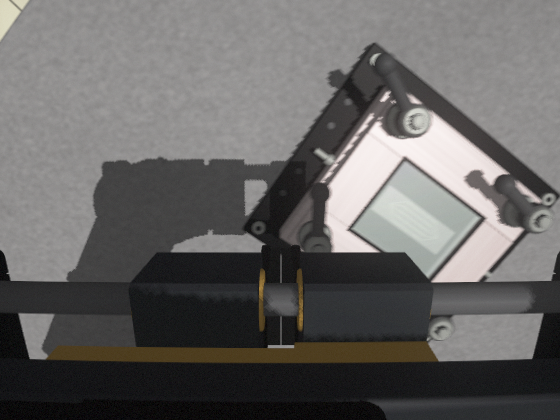

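View pics/s1.png

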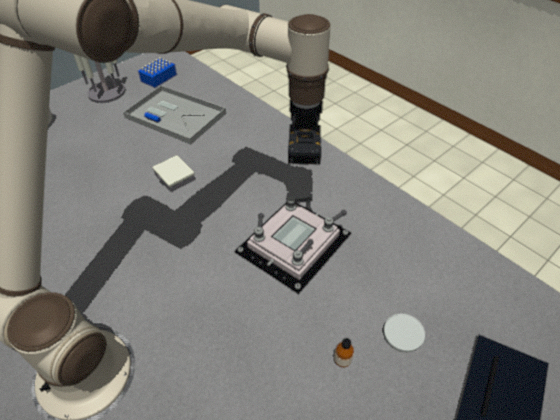

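The wrist view shows stud a at (317,243) with its ball at (320,190), stud b at (415,121) with its ball at (383,62), and stud c at (537,219) with its ball at (508,184). The side view shows all four levers clear. I'll check my stud model against both.

Run:
```python
from h import *
cw=camera_params("wrist");cs=camera_params("side")
print(cw["fx"],cw["xyz"])
print("wrist b,c",onplane(cw,[(415,121),(538,219)],.0825).round(4), "balls a b c",onplane(cw,[(320,190),(383,62),(508,184)],.0785).round(4))
print("side proj",proj(cs,[[*st[k],.0825] for k in 'abcd']).round(1))
q=cv2.imread("pics/s1.png")[190:300,225:365]
cv2.imwrite("pics/s1z.png",cv2.resize(q,None,fx=5,fy=5,interpolation=cv2.INTER_CUBIC))
```

```text
356.7545705528488 [ 0.72431444 -0.02465883  0.33540799]
wrist b,c [[ 0.6534 -0.0864  0.0825]
 [ 0.5302 -0.1087  0.0825]] balls a b c [[ 0.6635 -0.0056  0.0785]
 [ 0.6978 -0.0969  0.0785]
 [ 0.5672 -0.1089  0.0785]]
side proj [[290.7 198. ]
 [329.  218.9]
 [297.7 252.2]
 [258.4 228.4]]
```

View pics/s1z.png

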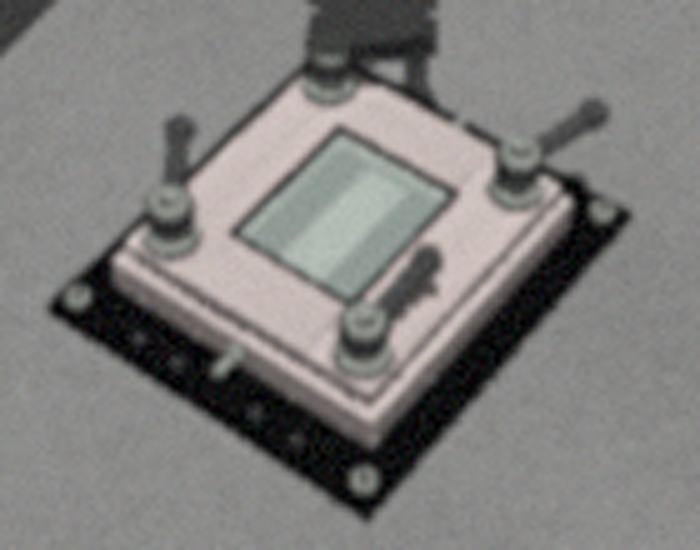

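Run:
```python
from h import *
T=sense()["tcp_pos"];out=[]
for n,b in(("side",(240,110)),("top",(225,80))):
    c=camera_params(n);q,d=capture(n);q=q[:,:,::-1].copy()
    pts=[T]+[[*st[k],.0825] for k in 'abcd'];x0,y0=b
    z=cv2.resize(q[y0:y0+150,x0:x0+110],None,fx=3.5,fy=3.5,interpolation=cv2.INTER_CUBIC)
    for u,v in proj(c,pts):
        cv2.circle(z,(int((u-x0+.5)*3.5),int((v-y0+.5)*3.5)),2,(0,0,255),-1)
    out.append(z); print(n,proj(c,[T]))
cv2.imwrite("pics/chk.png",np.hstack(out))
c=camera_params("wrist");q,d=capture("wrist");print(d[121,415],d[219,537],d[200,410],d[260,282],d[320,282])
Z=np.array(c["orientation"])[:,2];print(c["orientation"].round(3),c["distortion"])
s=cv2.resize(q[140:350,180:460,::-1],None,fx=2.8,fy=2.8);cv2.imwrite("pics/w2.png",s)
```

```text
side [[303.63736598 171.03274172]]
top [[259.79978205 150.67617838]]
0.24844135 0.27024686 0.30387405 0.15880966 0.12797882
[[-0.709 -0.678 -0.192]
 [-0.705  0.683  0.19 ]
 [ 0.002  0.27  -0.963]] [-0.04775528  0.          0.          0.          0.        ]
```

View pics/chk.png

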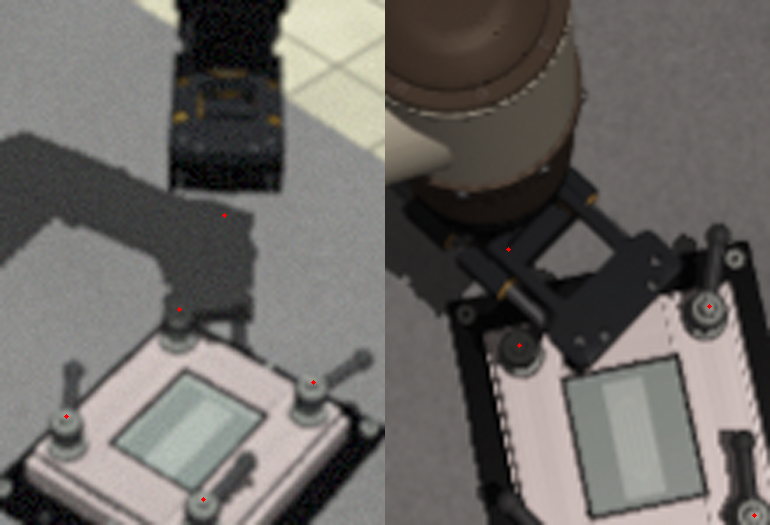

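View pics/w2.png

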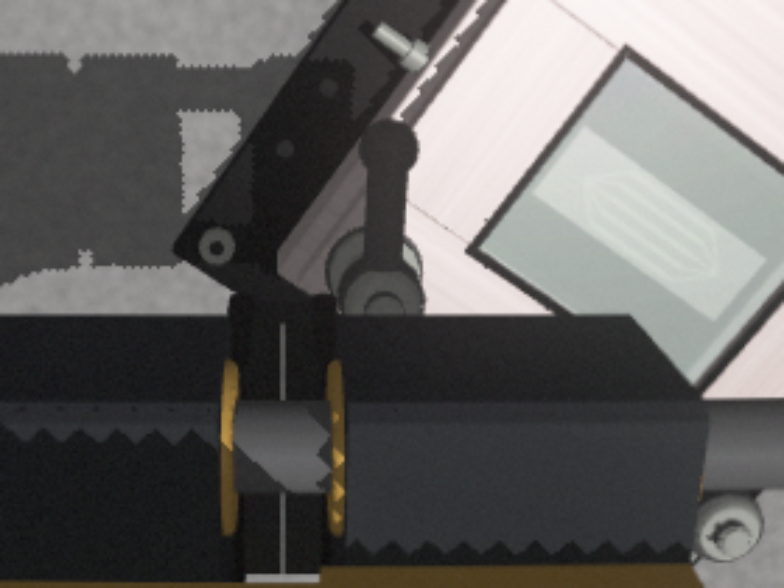

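```bash
cat >> h.py <<'E'
def cloud(n):
    c=camera_params(n);q,d=capture(n);h,w=d.shape;v,u=np.mgrid[:h,:w]
    o,dr=ray(c,np.c_[u.ravel(),v.ravel()]);P=o+dr*d.reshape(-1,1)
    P[d.ravel()==0]=np.nan
    return q,d,P.reshape(h,w,3)
E
python3 - <<'E'
from h import *
for n in("side","top","wrist"):
    q,d,P=cloud(n)
    Z=P[...,2];R=sense()["ee_rot"];T=sense()["tcp_pos"]
    L=(P-T)@R   # tool coords
    m=(L[...,1]>-.06)&(L[...,1]<.004)&(np.abs(L[...,0])<.06)&(np.abs(L[...,2])<.1)
    print(n,"finger pts",m.sum())
    for a,b in((-.06,-.04),(-.04,-.02),(-.02,.004)):
        k=m&(L[...,1]>a)&(L[...,1]<b)
        if k.sum()>3:print(a,b,k.sum(),np.percentile(L[k],[2,50,98],axis=0).round(4).tolist())
    for k in 'abcd':
        mm=(np.linalg.norm(P[...,:2]-st[k],axis=-1)<.016)&(Z>.07)&(Z<.095)
        if mm.sum()>5:print(k,mm.sum(),(np.median(P[mm],axis=0)-np.r_[st[k],0]).round(4),np.percentile(Z[mm],95).round(4))
    mm=(np.abs(P[...,0]-.5715)<.03)&(np.abs(P[...,1]+.0443)<.03);print("window z",np.nanmedian(Z[mm]))
    mm=(np.abs(P[...,0]-.57)<.12)&(np.abs(P[...,1]-.15)<.03);print("bench z",np.nanmedian(Z[mm]))
E
```

```text
side finger pts 9
-0.04 -0.02 9 [[-0.008, -0.0287, 0.0074], [0.0015, -0.0264, 0.0089], [0.0111, -0.0249, 0.0117]]
a 63 [-0.0014 -0.0021  0.0747] 0.0815
b 65 [-0.0016 -0.0017  0.0752] 0.0828
c 80 [-0.0006 -0.0001  0.0756] 0.082
d 69 [-0.001  -0.0015  0.0744] 0.0804
window z 0.04371387968317453
bench z 0.4687802101594742
top finger pts 0
a 113 [-0.0007 -0.0004  0.0773] 0.0832
b 111 [-0.0002  0.0003  0.0769] 0.0829
c 110 [0.     0.0021 0.076 ] 0.0809
d 108 [0.0003 0.0014 0.0757] 0.082
window z 0.04445283461502836
bench z 0.5366871575179348
wrist finger pts 1209
-0.06 -0.04 708 [[-0.0121, -0.0595, -0.0071], [-0.0104, -0.0497, 0.0003], [-0.0051, -0.0403, 0.0081]]
-0.04 -0.02 501 [[-0.0122, -0.0397, -0.0079], [-0.0105, -0.0332, 0.0003], [-0.0046, -0.0253, 0.0089]]
a 507 [ 0.0068 -0.0043  0.0757] 0.0811
b 951 [0.0041 0.0013 0.0755] 0.0809
c 699 [0.0058 0.0017 0.0745] 0.0798
d 477 [ 0.005  -0.0023  0.0751] 0.08
window z 0.04258525307364752
bench z -0.0013815757114857274
```

Run:
```python
from h import *
q,d,P=cloud("wrist");s=sense();L=(P-s["tcp_pos"])@s["ee_rot"]
for v in range(225,350,6): print(v,[ (L[v,u]*1000).round(0).tolist() for u in (272,281,290)],q[v,278])
q,d,P=cloud("side");L=(P-s["tcp_pos"])@s["ee_rot"]
for v in range(150,185,3): print(v,[ (L[v,u]*1000).round(0).tolist() for u in (298,304,309)],q[v,304])
```

```text
225 [[32.0, 140.0, -8.0], [32.0, 141.0, 1.0], [25.0, 120.0, 9.0]] [20 16 16]
231 [[39.0, 143.0, -8.0], [32.0, 123.0, 1.0], [29.0, 113.0, 9.0]] [80 76 74]
237 [[44.0, 141.0, -8.0], [36.0, 119.0, 1.0], [32.0, 106.0, 9.0]] [92 88 86]
243 [[50.0, 141.0, -8.0], [50.0, 141.0, 1.0], [37.0, 105.0, 9.0]] [30 31 30]
249 [[-10.0, -26.0, -4.0], [-11.0, -28.0, 1.0], [-10.0, -26.0, 5.0]] [25 21 23]
255 [[-10.0, -35.0, -3.0], [-10.0, -34.0, 1.0], [-11.0, -35.0, 5.0]] [24 27 26]
261 [[-10.0, -41.0, -3.0], [-9.0, -37.0, 1.0], [-11.0, -42.0, 5.0]] [21 23 21]
267 [[-10.0, -48.0, -3.0], [-6.0, -39.0, 1.0], [-10.0, -48.0, 5.0]] [25 26 25]
273 [[-10.0, -53.0, -3.0], [-4.0, -41.0, 1.0], [-10.0, -54.0, 5.0]] [19 21 19]
279 [[-10.0, -59.0, -3.0], [-1.0, -41.0, 1.0], [-10.0, -59.0, 4.0]] [26 25 24]
285 [[-33.0, -108.0, -1.0], [-33.0, -109.0, 1.0], [-34.0, -109.0, 3.0]] [48 47 50]
291 [[-33.0, -111.0, -1.0], [-33.0, -110.0, 1.0], [-33.0, -111.0, 3.0]] [75 74 76]
297 [[-32.0, -112.0, -1.0], [-32.0, -112.0, 1.0], [-32.0, -111.0, 3.0]] [86 87 87]
303 [[-30.0, -112.0, -1.0], [-31.0, -113.0, 1.0], [-31.0, -113.0, 3
[... 873 characters left out ...]
-121.0, 93.0]] [16 22 25]
162 [[16.0, -106.0, 87.0], [3.0, -106.0, 86.0], [-8.0, -108.0, 88.0]] [10  0  9]
165 [[16.0, -96.0, 86.0], [2.0, -96.0, 85.0], [-9.0, -96.0, 85.0]] [66 62 65]
168 [[19.0, 151.0, -182.0], [1.0, 154.0, -186.0], [-15.0, 154.0, -186.0]] [113 109 114]
171 [[19.0, 154.0, -170.0], [0.0, 152.0, -170.0], [-15.0, 152.0, -170.0]] [56 60 57]
174 [[18.0, 154.0, -158.0], [0.0, 153.0, -158.0], [-15.0, 150.0, -155.0]] [62 62 61]
177 [[18.0, 156.0, -146.0], [-0.0, 151.0, -141.0], [-15.0, 152.0, -143.0]] [54 56 57]
180 [[17.0, 151.0, -127.0], [-1.0, 151.0, -129.0], [-15.0, 152.0, -131.0]] [61 61 60]
183 [[17.0, 152.0, -116.0], [-1.0, 153.0, -118.0], [-16.0, 156.0, -121.0]] [57 59 55]
```

Request:
move_arm --increments "0 0 0 0 0 0 0;0 0 0 0 0 0 0;0 0 0 0 0 0 0;0 0 0 0 0 0 0"

```text
time_s: 2.6
tcp_pos: [0.6703, 0.0243, 0.1509]
ee_rot: [[-0.704, 0.0, -0.71], [0.71, 0.0, -0.704], [0.0, -1.0, -0.0]]
wrist_force: [0.9, 0.5, 0.0]
gripper_width: 0.286
```

Run:
```python
from h import *
q,d,P=cloud("wrist");s=sense();L=(P-s["tcp_pos"])@s["ee_rot"];print(s["gripper_width"])
cv2.imwrite("pics/w3.png",q[:,:,::-1])
m=(L[...,1]>-.075)&(L[...,1]<.03)&(np.abs(L[...,0])<.04)&(np.abs(L[...,2])<.1)
for a in range(-75,30,8):
    for sg in(-1,1):
        k=m&(L[...,1]*1000>a)&(L[...,1]*1000<a+8)&(sg*L[...,2]>0)
        if k.sum()>5:print(a,sg,k.sum(),(1000*np.percentile(L[k],[2,50,98],axis=0)).round(0).tolist())
```

```text
0.3285197049284767
-75 -1 366 [[-3.0, -75.0, -17.0], [3.0, -74.0, -14.0], [9.0, -69.0, -12.0]]
-75 1 373 [[-3.0, -75.0, 13.0], [3.0, -74.0, 15.0], [9.0, -69.0, 18.0]]
-67 -1 179 [[-12.0, -66.0, -23.0], [-12.0, -62.0, -18.0], [7.0, -59.0, -12.0]]
-67 1 187 [[-12.0, -66.0, 13.0], [-12.0, -62.0, 19.0], [7.0, -59.0, 24.0]]
-59 -1 237 [[-12.0, -59.0, -22.0], [-11.0, -55.0, -17.0], [-6.0, -51.0, -12.0]]
-59 1 234 [[-12.0, -59.0, 13.0], [-11.0, -55.0, 18.0], [-7.0, -51.0, 23.0]]
-51 -1 216 [[-12.0, -51.0, -21.0], [-11.0, -47.0, -16.0], [-4.0, -43.0, -12.0]]
-51 1 211 [[-12.0, -51.0, 13.0], [-11.0, -48.0, 17.0], [-4.0, -43.0, 22.0]]
-43 -1 188 [[-12.0, -43.0, -21.0], [-11.0, -39.0, -16.0], [1.0, -35.0, -12.0]]
-43 1 188 [[-12.0, -43.0, 13.0], [-10.0, -39.0, 16.0], [1.0, -35.0, 22.0]]
-35 -1 166 [[-12.0, -35.0, -20.0], [-11.0, -31.0, -15.0], [4.0, -27.0, -12.0]]
-35 1 172 [[-12.0, -35.0, 13.0], [-10.0, -31.0, 16.0], [4.0, -27.0, 22.0]]
-27 -1 27 [[-12.0, -27.0, -19.0], [-10.0, -26.0, -15.0], [-6.0, -25.0, -12.0]]
-27 1 25 [[-12.0, -27.0, 13.0], [-11.0, -27.0, 16.0], [-5.0, -25.0, 21.0]]
```

View pics/w3.png

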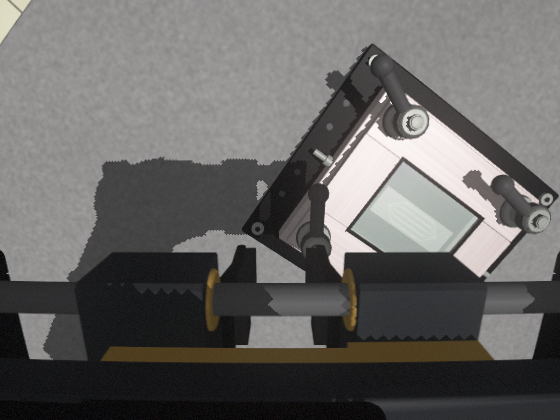

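The open fingers show at (240,250) and (322,250). Both the wrist and side depth put their visible end about 25 mm above the reported TCP, which disagrees with the description. I'll go by the stated TCP first, since it is the safe assumption, and let the contact force decide.

Run:
```python
from h import *
p,y=target('a',-45,.030,.030,.062);inc(p,y);rep('a')
```

```text
pos [0.6704 0.0244 0.1508] yaw 134.7 j [ 16.  28.   4.  -0. -66.  29.] -> shift [0.0028 0.0888 0.    ] rotvec [ 0.    -0.004 -0.   ] dyaw 0.3
t 2.65 r 0.0444 ang -2.6 yaw 134.7 z 0.1508 Ftool [0.27 0.04 0.09] T= 0.005 j6 28.9
```

Request:
move_arm --increments "1 0.003 0.045 0 0 0 0;1 0.003 0.07 0 0 0 0;1 0.003 0.089 0 0 0 0;1 0.003 0.089 0 0 0 0;1 0.003 0.089 0 0 0 0;1 0.003 0.089 0 0 0 0"

```text
time_s: 3.25
tcp_pos: [0.6695, 0.0267, 0.0636]
ee_rot: [[-0.704, 0.003, -0.71], [0.71, 0.0, -0.704], [-0.002, -1.0, -0.002]]
wrist_force: [-0.1, -0.2, 0.4]
gripper_width: 0.025
```

Run:
```python
from h import *
rep('a');s=sense();print(s["gripper_width"])
for n,b in(("side",(240,110)),("wrist",(180,140))):
    c=camera_params(n);q,d=capture(n);cv2.imwrite(f"pics/d_{n}.png",q[:,:,::-1]);print(n,proj(c,[s["tcp_pos"],s["tcp_pos"]+[0,0,.025]]))
q=cv2.imread("pics/d_side.png")[160:300,225:365];cv2.imwrite("pics/d_side.png",cv2.resize(q,None,fx=4.2,fy=4.2,interpolation=cv2.INTER_CUBIC))
```

```text
t 3.25 r 0.0436 ang 0.5 yaw 134.8 z 0.0636 Ftool [-0.06 -0.36  0.16] T= -0.007 j6 28.7
0.025145423572342743
side [[302.44274011 195.08242017]
 [302.72051852 188.42331181]]
wrist [[279.49628901 247.95708719]
 [279.21570332 266.52189414]]
```

View pics/d_side.png

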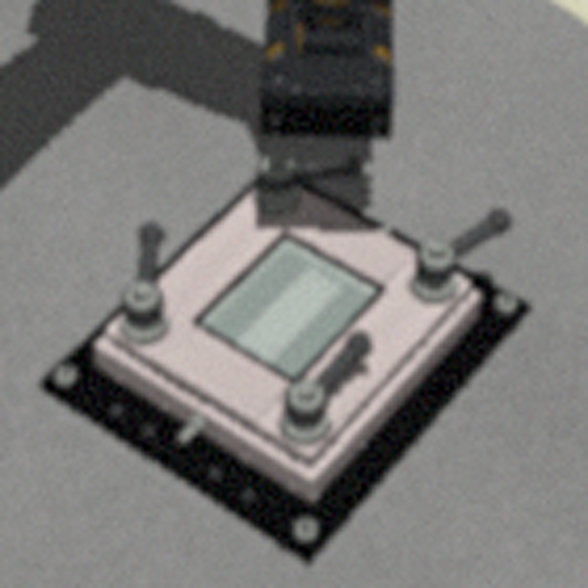

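View pics/d_wrist.png

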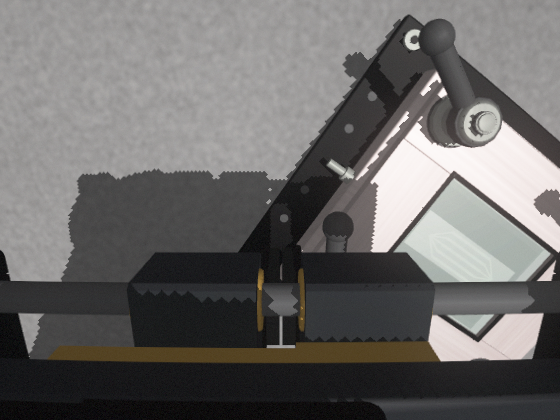

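Request:
move_arm --increments "1 0 0.001 0.008 0 0 0;1 0 0.001 0.014 0 0 0;1 0 0.001 0.018 0 0 0;1 0 0.001 0.022 0 0 0"

```text
time_s: 3.75
tcp_pos: [0.6522, 0.0105, 0.0611]
ee_rot: [[-0.704, 0.0, -0.71], [0.71, -0.0, -0.704], [-0.0, -1.0, -0.0]]
wrist_force: [-0.4, 0.0, -0.7]
gripper_width: 0.006
```

Run:
```python
from h import *
rep('a');q,d=capture("wrist");cv2.imwrite("pics/w5.png",q[140:350,180:460,::-1])
```

```text
t 3.75 r 0.0307 ang -31.0 yaw 134.7 z 0.0611 Ftool [0.31 0.68 0.28] T= -0.006 j6 29.6
```

View pics/w5.png

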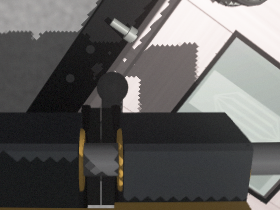

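No contact here, so the finger ends really are about 25 mm above the reported TCP, as the depth showed. I'll back off and go lower; this spot is outside the frame edge, so it's safe either way.

Request:
move_arm --increments "1 0 0 -0.011 0 0 0;1 0 0 -0.022 0 0 0;1 0 0.01 -0.022 0 0 0;1 0 0.022 -0.022 0 0 0;1 0 0.022 -0.022 0 0 0;1 0 0.022 -0.016 0 0 0;1 0 0.022 -0.010 0 0 0;1 0 0.022 -0.006 0 0 0"

```text
time_s: 4.6
tcp_pos: [0.6575, 0.0152, 0.0393]
ee_rot: [[-0.704, 0.003, -0.711], [0.711, 0.001, -0.704], [-0.001, -1.0, -0.003]]
wrist_force: [2.8, 2.2, -2.2]
gripper_width: 0.008
```

Run:
```python
from h import *
rep('a')
```

```text
t 4.6 r 0.0334 ang -19.5 yaw 134.7 z 0.0393 Ftool [-0.42  2.25 -3.48] T= 0.099 j6 29.4
```

Request:
move_arm --increments "1 -0.0013 0.004 0.0031 0 0.1 0;1 -0.0023 0.004 0.0063 0 0.2 0;1 -0.003 0.004 0.0095 0 0.3 0"

```text
time_s: 4.9
tcp_pos: [0.6538, 0.0068, 0.036]
ee_rot: [[-0.459, 0.005, -0.888], [0.888, 0.001, -0.459], [-0.001, -1.0, -0.005]]
wrist_force: [1.9, 1.8, -1.5]
gripper_width: 0.004
```

Run:
```python
from h import *
rep('a')
```

```text
t 4.9 r 0.0341 ang -35.1 yaw 117.3 z 0.036 Ftool [ 0.76  1.5  -2.47] T= 0.087 j6 12.6
```

Request:
move_arm --increments "1 -0.0013 0.001 0.0031 0 0.1 0;1 -0.0023 0.001 0.0063 0 0.2 0;1 -0.003 0.001 0.0095 0 0.3 0"

```text
time_s: 5.2
tcp_pos: [0.6469, -0.0003, 0.0353]
ee_rot: [[-0.176, 0.005, -0.984], [0.984, 0.001, -0.176], [0.0, -1.0, -0.005]]
wrist_force: [1.7, 2.6, 0.6]
gripper_width: 0.008
```

```bash
echo "from h import *
import sys
rep(sys.argv[1])">rp.py; python3 rp.py a
```

```text
t 5.2 r 0.0339 ang -51.8 yaw 100.1 z 0.0353 Ftool [ 2.23 -0.63 -2.1 ] T= 0.098 j6 -4.1
```

Request:
move_arm --increments "1 -0.0013 0 0.0031 0 0.1 0;1 -0.0023 0 0.0063 0 0.2 0;1 -0.003 0 0.0095 0 0.3 0"

```text
time_s: 5.5
tcp_pos: [0.638, -0.0049, 0.0351]
ee_rot: [[0.123, 0.005, -0.992], [0.992, 0.001, 0.123], [0.002, -1.0, -0.005]]
wrist_force: [1.2, 1.8, 0.2]
gripper_width: 0.008
```

```bash
python3 rp.py a
```

```text
t 5.5 r 0.0335 ang -68.9 yaw 82.9 z 0.0351 Ftool [ 1.94 -0.23 -0.94] T= 0.058 j6 -21.1
```

Request:
move_arm --increments "1 -0.0013 0 0.0031 0 0.1 0;1 -0.0023 0 0.0063 0 0.2 0;1 -0.003 0 0.0095 0 0.3 0"

```text
time_s: 5.8
tcp_pos: [0.6282, -0.0068, 0.035]
ee_rot: [[0.411, 0.005, -0.912], [0.912, 0.001, 0.411], [0.003, -1.0, -0.004]]
wrist_force: [2.7, 1.6, -1.0]
gripper_width: 0.002
```

```bash
python3 rp.py a
```

```text
t 5.8 r 0.0332 ang -86.1 yaw 65.8 z 0.035 Ftool [ 2.59  1.03 -1.76] T= 0.092 j6 -38.4
```

Request:
move_arm --increments "1 -0.0013 0 0.0031 0 0.1 0;1 -0.0023 0 0.0063 0 0.2 0;1 -0.003 0 0.0095 0 0.3 0"

```text
time_s: 6.1
tcp_pos: [0.6183, -0.0057, 0.035]
ee_rot: [[0.662, 0.005, -0.75], [0.75, 0.001, 0.662], [0.004, -1.0, -0.003]]
wrist_force: [2.4, 1.0, -0.6]
gripper_width: 0.005
```

```bash
python3 rp.py a
```

```text
t 6.1 r 0.0329 ang -103.4 yaw 48.6 z 0.035 Ftool [ 2.32  0.64 -1.12] T= 0.069 j6 -55.9
```

Request:
move_arm --increments "1 -0.0013 0 0.0031 0 0.1 0;1 -0.0023 0 0.0063 0 0.2 0;1 -0.003 0 0.0095 0 0.3 0"

```text
time_s: 6.4
tcp_pos: [0.6092, -0.002, 0.035]
ee_rot: [[0.854, 0.005, -0.521], [0.521, 0.001, 0.854], [0.004, -1.0, -0.002]]
wrist_force: [2.8, 1.3, -1.0]
gripper_width: 0.004
```

```bash
python3 rp.py a
```

```text
t 6.4 r 0.0329 ang -120.6 yaw 31.4 z 0.035 Ftool [ 3.03  0.98 -0.36] T= 0.057 j6 -73.7
```

Request:
move_arm --increments "1 -0.0013 0 0.0031 0 0.1 0;1 -0.0023 0 0.0063 0 0.2 0;1 -0.003 0 0.0095 0 0.3 0"

```text
time_s: 6.7
tcp_pos: [0.6015, 0.0043, 0.0349]
ee_rot: [[0.969, 0.004, -0.245], [0.245, 0.0, 0.969], [0.004, -1.0, -0.001]]
wrist_force: [3.2, -1.9, -1.0]
gripper_width: 0.009
```

```bash
python3 rp.py a
```

```text
t 6.7 r 0.0329 ang -137.9 yaw 14.2 z 0.0349 Ftool [ 2.62  1.02 -2.66] T= 0.118 j6 -91.7
```

Request:
move_arm --increments "1 -0.0013 0 0.0031 0 0.1 0;1 -0.0023 0 0.0063 0 0.2 0"

```text
time_s: 6.9
tcp_pos: [0.5976, 0.0094, 0.0349]
ee_rot: [[0.999, 0.004, -0.048], [0.048, -0.0, 0.999], [0.004, -1.0, -0.0]]
wrist_force: [2.8, -2.7, -2.2]
gripper_width: 0.004
```

```bash
python3 rp.py a
```

```text
t 6.9 r 0.033 ang -149.1 yaw 2.7 z 0.0349 Ftool [ 2.64  2.19 -2.8 ] T= 0.122 j6 -103.8
```

Request:
move_arm --increments "1 -0.0013 0 0.0031 0 0.1 0;1 -0.0023 0 0.0063 0 0.2 0"

```text
time_s: 7.1
tcp_pos: [0.5947, 0.0152, 0.0347]
ee_rot: [[0.988, 0.003, 0.152], [-0.152, -0.001, 0.988], [0.003, -1.0, -0.0]]
wrist_force: [2.6, -3.7, -1.8]
gripper_width: 0.008
```

```bash
python3 rp.py a
```

```text
t 7.1 r 0.0332 ang -160.3 yaw -8.7 z 0.0347 Ftool [ 3.16  1.85 -3.27] T= 0.145 j6 -115.9
```

Request:
move_arm --increments "1 -0.0013 0 0.0031 0 0.1 0;1 -0.0023 0 0.0063 0 0.2 0"

```text
time_s: 7.3
tcp_pos: [0.5928, 0.0214, 0.0345]
ee_rot: [[0.938, 0.002, 0.345], [-0.345, -0.001, 0.938], [0.002, -1.0, -0.0]]
wrist_force: [2.0, -4.8, -2.6]
gripper_width: 0.007
```

```bash
python3 rp.py a
```

```text
t 7.3 r 0.0335 ang -171.4 yaw -20.2 z 0.0345 Ftool [ 3.53  2.59 -3.78] T= 0.168 j6 -128.0
```

Request:
move_arm --increments "1 -0.0013 0 0.0031 0 0.1 0;1 -0.0023 0 0.0063 0 0.2 0"

```text
time_s: 7.5
tcp_pos: [0.592, 0.0277, 0.0343]
ee_rot: [[0.851, -0.0, 0.525], [-0.525, -0.002, 0.851], [0.001, -1.0, -0.001]]
wrist_force: [1.9, -5.2, -1.1]
gripper_width: 0.005
```

```bash
python3 rp.py a
```

```text
t 7.5 r 0.034 ang 177.7 yaw -31.7 z 0.0343 Ftool [ 4.36  1.13 -3.37] T= 0.172 j6 -140.1
```

Request:
move_arm --increments "1 0.002 0 0.0 0 0.0 0;1 0.004 0 0.0 0 0.0 0;1 0.004 0 0.0 0 0.0 0"

```text
time_s: 7.8
tcp_pos: [0.5955, 0.027, 0.0341]
ee_rot: [[0.854, -0.0, 0.52], [-0.52, -0.0, 0.854], [-0.0, -1.0, -0.0]]
wrist_force: [-1.0, -2.1, 0.5]
gripper_width: 0.006
```

```bash
python3 rp.py a;  python3 - <<'E'
from h import *
q,d=capture("wrist");cv2.imwrite("pics/w6.png",q[:,:,::-1]);print(sense()["moment"])
E
```

```text
t 7.8 r 0.0305 ang 178.8 yaw -31.4 z 0.0341 Ftool [ 0.21 -0.5  -2.28] T= 0.063 j6 -139.5
[-0.59494988  0.25006447  0.01460211]
```

View pics/w6.png

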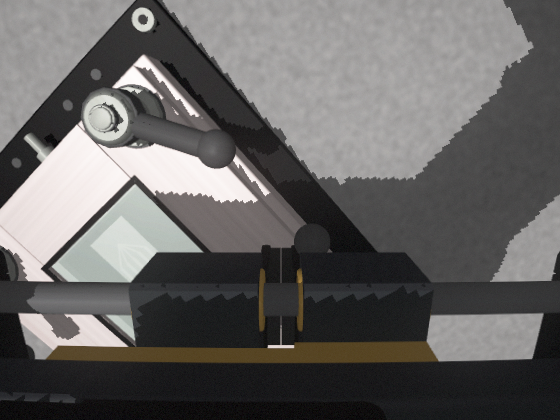

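The wrist view shows lever a's ball at (312,240), just ahead of the finger. A still reading gives only about 0.06 N m, so the nut is still clear after about 2.9 rad. The earlier rise was the finger rubbing the ball radially, so I'll run 3 mm further in. Joint 6 is near its limit, so I'll re-grip half a turn round.

Request:
move_arm --increments "1 0 0 -0.012 0 0 0;1 0 -0.03 -0.012 0 0 0;1 0 -0.045 -0.012 0 -0.15 0;1 0 -0.045 -0.012 0 -0.3 0;1 0 -0.045 -0.012 0 -0.45 0;1 0 -0.045 -0.012 0 -0.6 0;1 0 -0.045 -0.012 0 -0.75 0;1 0 -0.045 -0.012 0 -0.9 0"

```text
time_s: 8.65
tcp_pos: [0.5894, 0.0169, 0.079]
ee_rot: [[0.937, 0.001, -0.351], [0.351, 0.001, 0.937], [0.001, -1.0, 0.0]]
wrist_force: [0.2, 0.5, -0.0]
gripper_width: 0.003
```

Request:
move_arm --increments "1 0 0 0 0 -0.15 0;1 0 0 0 0 -0.3 0;1 0 0 0 0 -0.45 0;1 0 0 0 0 -0.6 0;1 0 0 0 0 -0.75 0;1 0 0 0 0 -0.9 0;1 0 0 0 0 -1.05 0;1 0 0 0 0 -1.2 0"

```text
time_s: 9.45
tcp_pos: [0.5894, 0.0169, 0.079]
ee_rot: [[0.013, 0.001, -1.0], [1.0, 0.001, 0.013], [0.001, -1.0, -0.001]]
wrist_force: [0.1, -0.0, 0.3]
gripper_width: 0.007
```

Request:
move_arm --increments "1 0 0 0 0 -0.15 0;1 0 0 0 0 -0.3 0;1 0 0 0 0 -0.45 0;1 0 0 0 0 -0.6 0;1 0 0 0 0 -0.75 0;1 0 0 0 0 -0.9 0;1 0 0 0 0 -1.04 0"

```text
time_s: 10.15
tcp_pos: [0.5894, 0.0169, 0.079]
ee_rot: [[-0.856, 0.001, -0.517], [0.517, 0.001, -0.856], [-0.0, -1.0, -0.001]]
wrist_force: [-0.1, 0.8, -0.4]
gripper_width: 0.006
```

Run:
```python
from h import *
p,y=target('a',148.6,.027,.024,.035,cfg=1);inc(p,y);rep('a')
```

```text
pos [0.5894 0.0169 0.079 ] yaw 148.9 j [ 17.  25. -14.  -0. -52.  42.] -> shift [ 0.0007  0.044  -0.0031] rotvec [ 0.001  0.005 -0.   ] dyaw -0.3
t 10.15 r 0.0378 ang -165.6 yaw 148.9 z 0.079 Ftool [ 0.47  0.44 -0.62] T= -0.029 j6 41.5
```

Request:
move_arm --increments "1 0.001 0.03 -0.002 0 0 0;1 0.001 0.044 -0.003 0 0 0;1 0.001 0.044 -0.007 0 0 0;1 0.001 0.044 -0.0115 0 0 0;1 0.001 0.044 -0.0125 0 0 0;1 0.001 0.044 -0.0125 0 0 0"

```text
time_s: 10.75
tcp_pos: [0.5949, 0.0278, 0.0351]
ee_rot: [[-0.853, -0.001, -0.522], [0.522, -0.001, -0.853], [0.0, -1.0, 0.001]]
wrist_force: [-0.0, -2.5, -2.2]
gripper_width: 0.001
```

```bash
python3 rp.py a
```

```text
t 10.75 r 0.0311 ang 177.3 yaw 148.5 z 0.0351 Ftool [-1.28  2.15  2.13] T= 0.077 j6 40.2
```

Request:
move_arm --increments "1 0.0013 0 -0.0028 0 0.1 0;1 0.0023 0 -0.0057 0 0.2 0;1 0.0023 0 -0.0057 0 0.2 0"

```text
time_s: 11.05
tcp_pos: [0.5951, 0.0336, 0.035]
ee_rot: [[-0.731, -0.002, -0.682], [0.682, -0.001, -0.731], [0.001, -1.0, 0.002]]
wrist_force: [-1.9, -4.2, -2.1]
gripper_width: 0.006
```

```bash
python3 rp.py a
```

```text
t 11.05 r 0.0317 ang 166.8 yaw 137.0 z 0.035 Ftool [-1.48  2.16  4.36] T= 0.143 j6 28.2
```

Request:
move_arm --increments "1 0.0013 0 -0.0028 0 0.1 0;1 0.0023 0 -0.0057 0 0.2 0;1 0.0023 0 -0.0057 0 0.2 0"

```text
time_s: 11.35
tcp_pos: [0.5968, 0.0395, 0.0347]
ee_rot: [[-0.583, -0.003, -0.813], [0.813, -0.001, -0.583], [0.001, -1.0, 0.003]]
wrist_force: [-4.0, -3.8, -0.4]
gripper_width: 0.007
```

```bash
python3 rp.py a
```

```text
t 11.35 r 0.032 ang 155.7 yaw 125.6 z 0.0347 Ftool [-0.71  0.38  5.47] T= 0.163 j6 16.4
```

Request:
move_arm --increments "1 0.0013 0 -0.0028 0 0.1 0;1 0.0023 0 -0.0057 0 0.2 0;1 0.0023 0 -0.0057 0 0.2 0"

```text
time_s: 11.65
tcp_pos: [0.5995, 0.0451, 0.0345]
ee_rot: [[-0.41, -0.004, -0.912], [0.912, -0.0, -0.41], [0.001, -1.0, 0.004]]
wrist_force: [-5.3, -1.7, 0.6]
gripper_width: 0.008
```

```bash
python3 rp.py a
```

```text
t 11.65 r 0.0324 ang 144.7 yaw 114.2 z 0.0345 Ftool [ 0.58 -0.6   5.52] T= 0.145 j6 4.6
```

Request:
move_arm --increments "1 0.0013 0 -0.0028 0 0.1 0;1 0.0023 0 -0.0057 0 0.2 0;1 0.0031 0 -0.0086 0 0.3 0;1 0.0031 0 -0.0086 0 0.3 0"

```text
time_s: 12.05
tcp_pos: [0.6058, 0.0524, 0.0343]
ee_rot: [[-0.122, -0.005, -0.992], [0.992, 0.001, -0.122], [0.001, -1.0, 0.005]]
wrist_force: [-5.9, 1.3, 0.5]
gripper_width: 0.006
```

```bash
python3 rp.py a
```

```text
t 12.05 r 0.0329 ang 127.8 yaw 97.0 z 0.0343 Ftool [ 1.99 -0.48  5.69] T= 0.128 j6 -13.0
```

Request:
move_arm --increments "1 0.0013 0 -0.0028 0 0.1 0;1 0.0023 0 -0.0057 0 0.2 0;1 0.0031 0 -0.0086 0 0.3 0;1 0.0031 0 -0.0086 0 0.3 0"

```text
time_s: 12.45
tcp_pos: [0.6143, 0.0576, 0.0342]
ee_rot: [[0.176, -0.004, -0.984], [0.984, 0.002, 0.176], [0.001, -1.0, 0.004]]
wrist_force: [-6.3, 4.8, -1.1]
gripper_width: 0.004
```

```bash
python3 rp.py a
```

```text
t 12.45 r 0.0334 ang 110.4 yaw 79.8 z 0.0342 Ftool [3.56 1.12 7.08] T= 0.143 j6 -30.3
```

Request:
move_arm --increments "1 -0.0009 0 -0.0052 0 0.1 0;1 0.0001 0 -0.0081 0 0.2 0;1 0.0009 0 -0.011 0 0.3 0;1 0.0013 0 -0.0141 0 0.4 0;1 0.0015 0 -0.0171 0 0.5 0;1 0.0013 0 -0.0202 0 0.6 0;1 0.0013 0 -0.0202 0 0.6 0"

```text
time_s: 13.15
tcp_pos: [0.6353, 0.0562, 0.034]
ee_rot: [[0.701, -0.002, -0.713], [0.713, 0.003, 0.701], [0.001, -1.0, 0.004]]
wrist_force: [-5.7, 6.0, -3.4]
gripper_width: 0.008
```

```bash
cat >> h.py <<'E'
def rep(n):
    s=sense();w=s["wrist_force"];R=s["ee_rot"];f=R.T@w;d=R.T@(np.r_[st[n],0]-np.r_[s["tcp_pos"][:2],0])
    print("t",round(s["time_s"],2),"stud in tool mm",(d*1000).round(1)[[0,2]],"yaw",np.degrees(np.arctan2(R[1,0],R[0,0])).round(1),"z",s["tcp_pos"][2].round(4),"F",f.round(2),"j6",s["joints"][5].round(1),"w",round(s["gripper_width"],2))
E
python3 rp.py a
```

```text
t 13.15 stud in tool mm [-27.8 -14.3] yaw 45.5 z 0.034 F [0.29 3.39 8.29] j6 -63.8 w 0.01
```

Request:
move_arm --increments "1 0.0013 0 -0.0028 0 0.1 0;1 0.0023 0 -0.0057 0 0.2 0;1 0.0031 0 -0.0086 0 0.3 0;1 0.0035 0 -0.0117 0 0.4 0;1 0.0037 0 -0.0147 0 0.5 0;1 0.0035 0 -0.0178 0 0.6 0;1 0.0035 0 -0.0178 0 0.6 0"

```text
time_s: 13.85
tcp_pos: [0.6506, 0.0468, 0.0335]
ee_rot: [[0.981, -0.001, -0.192], [0.192, 0.004, 0.981], [-0.0, -1.0, 0.005]]
wrist_force: [-3.1, 7.8, -5.4]
gripper_width: 0.003
```

```bash
python3 rp.py a
```

```text
t 13.85 stud in tool mm [-28.1 -15.3] yaw 11.1 z 0.0335 F [-1.54  5.42  8.18] j6 -96.9 w 0.0
```

Request:
move_arm --increments "1 0.0008 0 -0.0032 0 0.1 0;1 0.0018 0 -0.0061 0 0.2 0;1 0.0026 0 -0.009 0 0.3 0;1 0.003 0.001 -0.0121 0 0.4 0;1 0.0032 0.001 -0.0151 0 0.5 0;1 0.003 0.001 -0.0182 0 0.6 0;1 0.003 0.001 -0.0182 0 0.6 0"

```text
time_s: 14.55
tcp_pos: [0.6593, 0.0302, 0.0338]
ee_rot: [[0.919, 0.004, 0.395], [-0.395, 0.005, 0.919], [0.002, -1.0, 0.006]]
wrist_force: [-0.9, 7.6, -2.4]
gripper_width: 0.004
```

```bash
python3 rp.py a
```

```text
t 14.55 stud in tool mm [-29.1 -16.7] yaw -23.3 z 0.0338 F [-3.82  2.43  6.63] j6 -129.6 w 0.0
```

Run:
```python
from h import *
s=sense();print(s["moment"],s["wrist_force"],s["ee_rot"].T@s["moment"])
c=camera_params("wrist");q,d=capture("wrist");cv2.imwrite("pics/w7.png",q[:,:,::-1]);rep('a')
print(proj(c,[[*st['a'],.08]]))
q,d=capture("side");cv2.imwrite("pics/s7.png",cv2.resize(q[160:300,225:365,::-1],None,fx=4.2,fy=4.2,interpolation=cv2.INTER_CUBIC))
```

```text
[2.24177327 0.28252819 0.04979629] [-0.88193032  7.61575565 -2.39491864] [ 1.94818503 -0.0393214   1.14493586]
t 14.6 stud in tool mm [-29.4 -16.6] yaw -23.2 z 0.034 F [-4.05  2.16  6.34] j6 -129.5 w 0.01
[[242.86083746 221.19657978]]
```

View pics/w7.png

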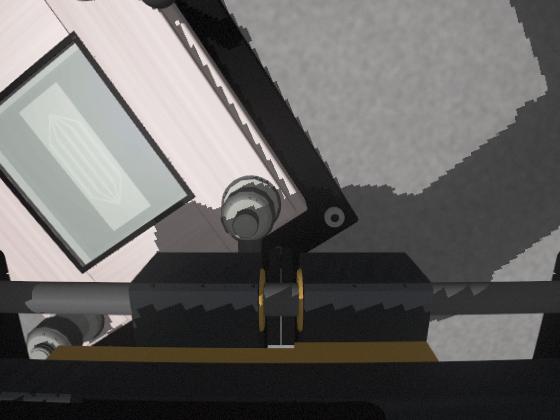

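View pics/s7.png

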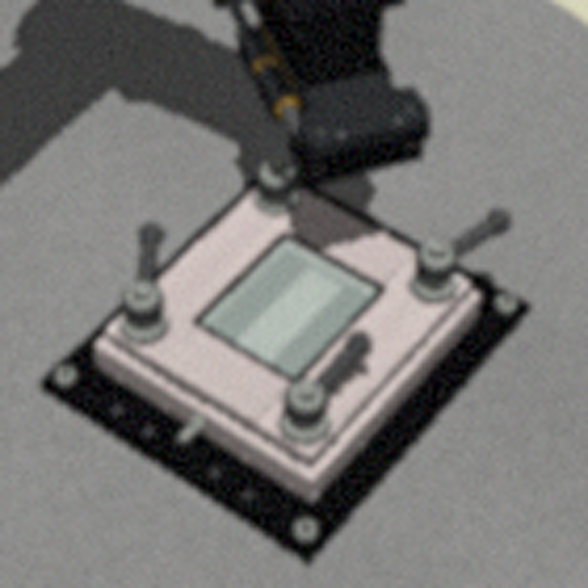

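Request:
move_arm --increments "1 -0.0007 0 -0.005 0 0.1 0;1 0.0003 0 -0.0079 0 0.2 0;1 0.0011 0 -0.0108 0 0.3 0"

```text
time_s: 14.95
tcp_pos: [0.6592, 0.0208, 0.0346]
ee_rot: [[0.76, 0.011, 0.65], [-0.65, 0.007, 0.76], [0.004, -1.0, 0.012]]
wrist_force: [3.6, 9.8, -4.9]
gripper_width: 0.009
```

```bash
cat >> h.py <<'E'
_rep=rep
def rep(n):
    _rep(n);s=sense();R=s["ee_rot"];f=R.T@s["wrist_force"];m=R.T@s["moment"];d=R.T@(np.r_[st[n],0]-np.r_[s["tcp_pos"][:2],0])
    # torque about the stud axis (tool y): moment about tool axis + shift
    print("  My",m[1].round(3),"Tstud",(m[1]-(d[2]*f[0]-d[0]*f[2])).round(3))
E
python3 rp.py a
```

```text
t 14.95 stud in tool mm [-28.9 -17.4] yaw -40.5 z 0.0346 F [-3.65  5.01  9.76] j6 -146.1 w 0.01
  My -0.017 Tstud -0.363
```

A moving reading gives about 0.36 N m at about half a turn past the first bearing I saw, which is lower than the 0.6 stated. The two don't agree, so I'll check how far washer a has sunk from a closer view.

Request:
move_arm --increments "1 0 0 0.014 0 0 0;1 0 -0.03 0.014 0 0 0;1 0.01 -0.06 0.014 0 0 0;1 0.045 -0.06 0.014 0 0 0;1 0.045 -0.06 0.014 0 0 0;1 0.045 -0.06 0.014 0 0 0"

```text
time_s: 15.55
tcp_pos: [0.6988, -0.0028, 0.0939]
ee_rot: [[0.761, 0.001, 0.649], [-0.649, 0.0, 0.761], [0.001, -1.0, 0.001]]
wrist_force: [0.3, -0.1, 0.3]
gripper_width: 0.004
```

Run:
```python
from h import *
s=sense();print(s["wrist_force"],s["moment"],s["time_s"],s["tcp_pos"])
c=camera_params("wrist");q,d,P=cloud("wrist");cv2.imwrite("pics/w8.png",q[:,:,::-1]);np.savez("w8",P=P,q=q)
print(proj(c,[[*st[k],.08] for k in 'abcd']).round())
```

```text
[ 0.32482353 -0.07206823  0.31992113] [-0.08689687  0.02211852 -0.01831662] 15.55 [ 0.6988244  -0.00282834  0.09392614]
[[235. 109.]
 [118. 265.]
 [-69. 129.]
 [ 31. -58.]]
```

View pics/w8.png

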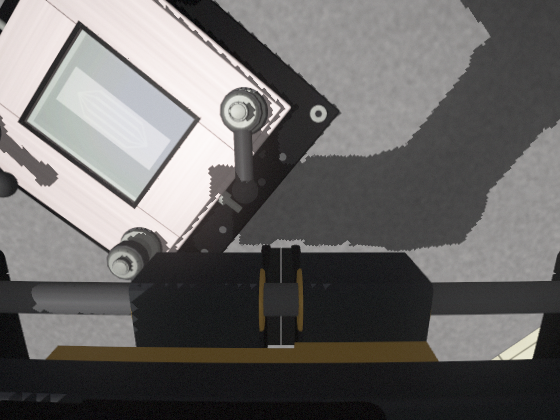

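Run:
```python
from h import *
c=camera_params("wrist");A=np.load("w8.npz");P=A["P"]
S=onplane(c,[(239,110)],.083)[0];B=onplane(c,[(244,190)],.074)[0];print("S",S.round(4),"B",B.round(4),"phi",np.degrees(np.arctan2(B[1]-S[1],B[0]-S[0])),np.hypot(*(B-S)[:2]))
S2=onplane(c,[(123,263)],.0825)[0];print("b",S2.round(4),st['b'])
fr=P[20:200,20:240].reshape(-1,3)
for nm,cx in(("a",S[:2]),("b",S2[:2])):
    D=P[...,:2]-cx;r=np.hypot(D[...,0],D[...,1])
    far=(r>.02)&(r<.03)&(P[...,2]>.04)&(P[...,2]<.056)
    print(nm,"frame z",np.median(P[...,2][far]).round(4),far.sum())
    for a,b in((0,.003),(.003,.006),(.006,.009),(.009,.011),(.011,.0125),(.0125,.014),(.014,.0155),(.0155,.018)):
        k=(r>a)&(r<b);z=P[...,2][k];z=z[(z>.04)&(z<.09)]
        print(a,b,len(z),np.percentile(z,[10,25,50,75,90]).round(4) if len(z)>4 else "", "hist",np.histogram(z,bins=np.arange(.042,.09,.002))[0])
```

```text
S [0.6273 0.0279 0.083 ] B [ 0.6626 -0.0014  0.074 ] phi -39.68424857455059 0.04583696437053487
b [ 0.6475 -0.0861  0.0825] [ 0.64699921 -0.09179599]
a frame z 0.0453 1651
0 0.003 100 [0.0801 0.0807 0.0812 0.0816 0.0821] hist [ 0  0  0  0  0  0  0  0  0  0  0  0  0  0  0  0  0  0  9 77 14  0  0]
0.003 0.006 293 [0.0702 0.0709 0.0798 0.081  0.0816] hist [  0   0   0   0   0   0   0   0   0   0   0   0   0  18  87   3   6   5
  37 130   7   0   0]
0.006 0.009 406 [0.0693 0.0698 0.0704 0.0711 0.0717] hist [  0   0   0   0   0   0   0   0   0   0   0   0   0 129 241   5   0   0
  18  12   1   0   0]
0.009 0.011 394 [0.0666 0.0678 0.069  0.0701 0.0708] hist [  0   0  21   2   0   0   0   0   1   2   1   0  90 161 114   2   0   0
   0   0   0   0   0]
0.011 0.0125 289 [0.0464 0.0475 0.0672 0.0684 0.0689] hist [ 0 21 67 19  0  0  0  0  2  1  6  3 73 93  4  0  0  0  0  0  0  0  0]
0.0125 0.014 263 [0.0453 0.0458 0.0471 0.0674 0.0688] hist [ 2 76 81  3  0  0  0  0  0  0  0  5 49 44  3  0  0  0  0  0  0  0  0]
0.014 0.0155 271 [0.0446 0.045  0.0455 0.0465 0.0688] hist [  6 166  44   1   0   0 
[... 648 characters left out ...]
454 0.0471 0.0529 0.0745 0.0762] hist [ 0 57 44 27 55  6  2  1  0  0  4  9  7 12 14 33 56 22 14  8  0  0  0]
0.011 0.0125 227 [0.0451 0.0457 0.0491 0.0737 0.0758] hist [ 2 75 32  9 33  0  0  0  0  0  0  2  2  2  2 14 37 15  2  0  0  0  0]
0.0125 0.014 203 [0.0449 0.0453 0.046  0.0742 0.076 ] hist [  0 104  26   6   7   0   0   0   0   0   0   0   0   0   0   7  33  20
   0   0   0   0   0]
0.014 0.0155 191 [0.0447 0.0451 0.0457 0.0466 0.0747] hist [  3 128  17   1   3   0   0   0   0   0   0   0   0   0   0  13  23   3
   0   0   0   0   0]
0.0155 0.018 345 [0.0445 0.045  0.0454 0.0461 0.0723] hist [  3 248  53   0   1   0   0   0   0   0   0   0   0   0   1  33   5   0
   0   0   0   0   0]
```

Washer a stands 2 mm proud and washer b 5 mm, so washer a has sunk 3 mm, which is half a turn. Lever a is at -39.7°. Nut a is done, and I've learned that the torque here reads lower than stated. Next is c, diagonally opposite.

Run:
```python
from h import *
p,y=target('c',3,.027,.028,.094);inc(p,y)
```

```text
pos [ 0.6981 -0.0025  0.0936] yaw -40.5 j [  13.   33.    4.   -0.  -61. -143.] -> shift [-0.0644 -0.0004 -0.1641] rotvec [ 0.     2.383 -0.   ] dyaw -136.5
```

Request:
move_arm --increments "1 -0.01 -0.01 -0.03 0 -0.15 0;1 -0.025 -0.01 -0.07 0 -0.3 0;1 -0.045 -0.01 -0.11 0 -0.45 0;1 -0.064 -0.01 -0.15 0 -0.6 0;1 -0.064 -0.01 -0.164 0 -0.75 0;1 -0.064 -0.01 -0.164 0 -0.9 0;1 -0.064 -0.01 -0.164 0 -1.05 0;1 -0.064 -0.01 -0.164 0 -1.2 0"

```text
time_s: 16.4
tcp_pos: [0.5422, -0.0852, 0.104]
ee_rot: [[0.877, 0.0, -0.48], [0.48, 0.0, 0.877], [0.0, -1.0, -0.0]]
wrist_force: [-0.5, -0.3, -0.0]
gripper_width: 0.007
```

Request:
move_arm --increments "1 0 0 0 0 -0.15 0;1 0 0 0 0 -0.3 0;1 0 0 0 0 -0.45 0;1 0 0 0 0 -0.6 0;1 0 0 0 0 -0.75 0;1 0 0 0 0 -0.9 0;1 0 0 0 0 -1.05 0;1 0 0 0 0 -1.2 0"

```text
time_s: 17.2
tcp_pos: [0.5423, -0.0851, 0.1038]
ee_rot: [[-0.129, -0.0, -0.992], [0.992, -0.0, -0.129], [0.0, -1.0, 0.0]]
wrist_force: [-0.6, -0.3, -0.3]
gripper_width: 0.004
```

Request:
move_arm --increments "1 0 0 0 0 -0.15 0;1 0 0 0 0 -0.3 0;1 0 0 0 0 -0.45 0;1 0 0 0 0 -0.6 0;1 0 0 0 0 -0.75 0;1 0 0 0 0 -0.9 0;1 0 0 0 0 -1.05 0;1 0 0 0 0 -1.2 0"

```text
time_s: 18.0
tcp_pos: [0.5423, -0.0851, 0.1038]
ee_rot: [[-0.971, -0.0, -0.239], [0.239, -0.0, -0.971], [0.0, -1.0, 0.0]]
wrist_force: [-0.1, 0.6, 1.0]
gripper_width: 0.008
```

Run:
```python
from h import *
p,y=target('c',3,.027,.026,.036);inc(p,y);rep('c')
c=camera_params("wrist");q,d=capture("wrist");cv2.imwrite("pics/w9.png",q[:,:,::-1])
```

```text
pos [ 0.5423 -0.0851  0.1038] yaw 166.2 j [  8.  20. -18.   0. -53.  68.] -> shift [-0.0009  0.0678  0.0023] rotvec [-0.    -0.293  0.   ] dyaw 16.8
t 18.0 stud in tool mm [17.4 35. ] yaw 166.2 z 0.1038 F [ 0.28 -0.96 -0.53] j6 68.2 w 0.01
  My -0.055 Tstud -0.074
```

View pics/w9.png

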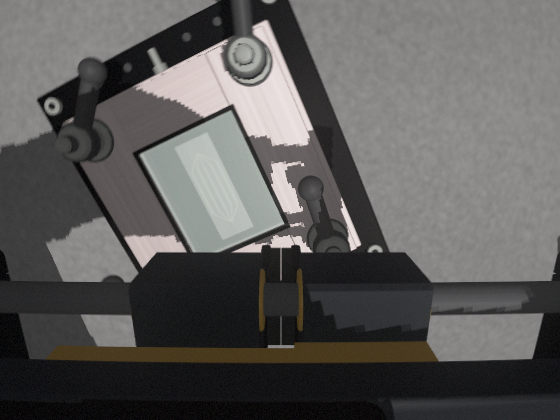

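Request:
move_arm --increments "1 -0.001 0.01 0.002 0 -0.15 0;1 -0.001 0.03 0.002 0 -0.29 0;1 -0.001 0.068 0.002 0 -0.29 0;1 -0.001 0.068 0.002 0 -0.29 0"

```text
time_s: 18.45
tcp_pos: [0.5387, -0.0876, 0.0317]
ee_rot: [[-0.999, -0.011, 0.038], [-0.038, -0.0, -0.999], [0.011, -1.0, -0.0]]
wrist_force: [-0.7, -1.0, -0.5]
gripper_width: 0.002
```

```bash
python3 rp.py c
```

```text
t 18.45 stud in tool mm [22.7 26.4] yaw -177.8 z 0.0317 F [0.75 0.48 0.95] j6 84.5 w 0.0
  My 0.022 Tstud 0.024
```

Request:
move_arm --increments "1 -0.001 0 0.005 0 0 0;1 -0.001 0 0.01 0 0 0;1 -0.001 0 0.013 0 0 0;1 -0.001 0 0.013 0 0 0"

```text
time_s: 18.85
tcp_pos: [0.5469, -0.1008, 0.0374]
ee_rot: [[-0.999, 0.005, 0.04], [-0.04, 0.001, -0.999], [-0.005, -1.0, -0.001]]
wrist_force: [2.8, 2.8, -0.2]
gripper_width: 0.007
```

```bash
python3 rp.py c
```

```text
t 18.85 stud in tool mm [30.4 13. ] yaw -177.7 z 0.0374 F [-2.86  0.25 -2.68] j6 86.0 w 0.01
  My 0.007 Tstud -0.037
```

Request:
move_arm --increments "1 0.0007 0.002 0.0028 0 0.1 0;1 -0.0003 0.002 0.0057 0 0.2 0;1 -0.0011 0.002 0.0086 0 0.3 0"

```text
time_s: 19.15
tcp_pos: [0.5487, -0.1085, 0.0356]
ee_rot: [[-0.965, 0.006, -0.261], [0.261, 0.001, -0.965], [-0.005, -1.0, -0.003]]
wrist_force: [1.6, 6.7, 2.1]
gripper_width: 0.007
```

```bash
python3 rp.py c
```

```text
t 19.15 stud in tool mm [28.9 14.5] yaw 164.9 z 0.0356 F [ 0.23 -2.11 -6.93] j6 69.5 w 0.01
  My 0.098 Tstud -0.105
```

Request:
move_arm --increments "1 -0.0013 0 0.0028 0 0.1 0;1 -0.0023 0 0.0057 0 0.2 0;1 -0.0031 0 0.0086 0 0.3 0"

```text
time_s: 19.45
tcp_pos: [0.5493, -0.1172, 0.0354]
ee_rot: [[-0.845, 0.005, -0.534], [0.534, 0.002, -0.845], [-0.004, -1.0, -0.004]]
wrist_force: [1.0, 8.2, 1.2]
gripper_width: 0.006
```

```bash
python3 rp.py c
```

```text
t 19.45 stud in tool mm [28.5 15.3] yaw 147.7 z 0.0354 F [ 3.5  -1.21 -7.45] j6 53.3 w 0.01
  My 0.11 Tstud -0.155
```

Request:
move_arm --increments "1 -0.0013 0 0.0028 0 0.1 0;1 -0.0023 0 0.0057 0 0.2 0"

```text
time_s: 19.65
tcp_pos: [0.5482, -0.1231, 0.0353]
ee_rot: [[-0.722, 0.005, -0.692], [0.692, 0.002, -0.722], [-0.003, -1.0, -0.005]]
wrist_force: [2.2, 8.9, 1.4]
gripper_width: 0.002
```

```bash
python3 rp.py c
```

```text
t 19.65 stud in tool mm [28.1 15.6] yaw 136.2 z 0.0353 F [ 4.53 -1.32 -7.96] j6 42.5 w 0.0
  My 0.056 Tstud -0.238
```

Request:
move_arm --increments "1 -0.0013 0 0.0028 0 0.1 0;1 -0.0023 0 0.0057 0 0.2 0"

```text
time_s: 19.85
tcp_pos: [0.5461, -0.1286, 0.0351]
ee_rot: [[-0.57, 0.006, -0.821], [0.822, 0.002, -0.57], [-0.002, -1.0, -0.006]]
wrist_force: [3.7, 8.0, -0.7]
gripper_width: 0.005
```

```bash
python3 rp.py c
```

```text
t 19.85 stud in tool mm [27.8 16.1] yaw 124.8 z 0.0351 F [ 4.47  0.77 -7.57] j6 31.6 w 0.01
  My 0.08 Tstud -0.202
```

Request:
move_arm --increments "1 -0.0003 0 0.0043 0 0.1 0;1 -0.0013 0 0.0072 0 0.2 0;1 -0.0021 0 0.0101 0 0.3 0;1 -0.0025 0.0005 0.0132 0 0.4 0;1 -0.0027 0.0005 0.0162 0 0.5 0;1 -0.0025 0.0005 0.0193 0 0.6 0;1 -0.002 0.0005 0.0223 0 0.7 0;1 -0.0012 0.0005 0.0253 0 0.8 0"

```text
time_s: 20.65
tcp_pos: [0.5286, -0.1455, 0.0353]
ee_rot: [[0.191, 0.011, -0.982], [0.982, -0.0, 0.191], [0.002, -1.0, -0.011]]
wrist_force: [5.4, 2.2, -2.2]
gripper_width: 0.005
```

```bash
python3 rp.py c
```

```text
t 20.65 stud in tool mm [27.8 17.2] yaw 79.0 z 0.0353 F [ 3.19  2.29 -4.82] j6 -12.6 w 0.0
  My -0.01 Tstud -0.198
```

Request:
move_arm --increments "1 -0.0003 0 0.0048 0 0.1 0;1 -0.0013 0 0.0077 0 0.2 0;1 -0.0021 0 0.0106 0 0.3 0;1 -0.0025 0.0005 0.0137 0 0.4 0;1 -0.0027 0.0005 0.0167 0 0.5 0;1 -0.0025 0.0005 0.0198 0 0.6 0;1 -0.002 0.0005 0.0228 0 0.7 0;1 -0.0012 0.0005 0.0258 0 0.8 0"

```text
time_s: 21.45
tcp_pos: [0.5035, -0.1431, 0.035]
ee_rot: [[0.837, 0.012, -0.547], [0.547, -0.002, 0.837], [0.009, -1.0, -0.008]]
wrist_force: [7.5, -3.8, -3.4]
gripper_width: 0.008
```

```bash
python3 rp.py c
```

```text
t 21.45 stud in tool mm [26.8 16.1] yaw 33.2 z 0.035 F [ 4.22  3.46 -7.26] j6 -59.0 w 0.01
  My 0.003 Tstud -0.259
```

Request:
move_arm --increments "1 -0.0008 0 0.0038 0 0.1 0;1 -0.0018 0 0.0067 0 0.2 0;1 -0.0026 0 0.0096 0 0.3 0;1 -0.003 0.0005 0.0127 0 0.4 0;1 -0.0032 0.0005 0.0157 0 0.5 0;1 -0.003 0.0005 0.0188 0 0.6 0;1 -0.0025 0.0005 0.0218 0 0.7 0"

```text
time_s: 22.15
tcp_pos: [0.4882, -0.1269, 0.0344]
ee_rot: [[0.993, 0.009, 0.121], [-0.121, -0.002, 0.993], [0.009, -1.0, -0.001]]
wrist_force: [5.5, -7.1, -1.5]
gripper_width: 0.003
```

```bash
python3 rp.py c
```

```text
t 22.15 stud in tool mm [27.2 15.4] yaw -6.9 z 0.0344 F [ 6.27  1.55 -6.34] j6 -101.2 w 0.0
  My 0.002 Tstud -0.267
```

Request:
move_arm --increments "1 0 0 -0.014 0 0 0;1 0 -0.03 -0.014 0 0 0;1 0 -0.06 -0.014 0 0 0;1 0.05 -0.06 -0.014 0 0 0;1 0.095 -0.06 -0.014 0 0 0;1 0.095 -0.06 -0.014 0 0 0;1 0.095 -0.06 -0.014 0 0 0"

```text
time_s: 22.85
tcp_pos: [0.5758, -0.1512, 0.0915]
ee_rot: [[0.993, -0.003, 0.118], [-0.118, 0.0, 0.993], [-0.003, -1.0, -0.0]]
wrist_force: [-0.8, 0.4, 0.1]
gripper_width: 0.004
```

```bash
cat > chk.py <<'E'
from h import *
import sys
nm=sys.argv[1];c=camera_params("wrist");q,d,P=cloud("wrist");cv2.imwrite(f"pics/{nm}.png",q[:,:,::-1]);np.savez(nm,P=P)
s=sense();print(s["time_s"],s["tcp_pos"].round(4),proj(c,[[*st[k],.08] for k in 'abcd']).round().tolist())
E
cat > wash.py <<'E'
from h import *
import sys
def wash(nm,S):
    P=np.load(nm+".npz")["P"];D=P[...,:2]-S[:2];r=np.hypot(D[...,0],D[...,1]);z=P[...,2]
    far=(r>.019)&(r<.028)&(z>.04)&(z<.056);f=np.median(z[far])
    k=(r>.009)&(r<.0135)&(z>.04)&(z<.056);h=np.histogram((z[k]-f)*1000,bins=np.arange(-2,9,.5))
    print("frame",f.round(4),"ring heights mm:",[(round(b,1),int(n)) for b,n in zip(h[1],h[0]) if n])
E
python3 chk.py w10
```

```text
22.9 [ 0.575  -0.151   0.0917] [[568.0, 281.0], [386.0, 332.0], [335.0, 132.0], [548.0, 68.0]]
```

View pics/w10.png

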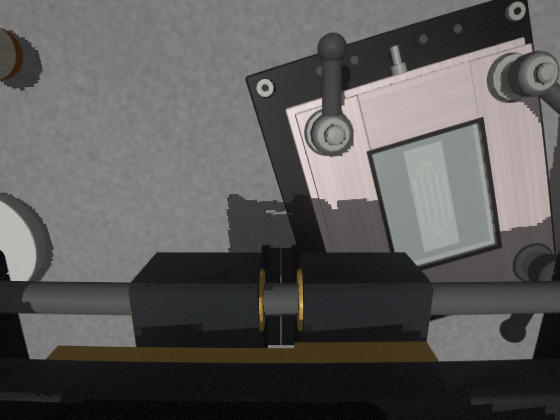

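Run:
```python
from wash import *
c=camera_params("wrist")
S=onplane(c,[(336,134)],.082)[0];B=onplane(c,[(333,45)],.075)[0];print("c",S.round(4),"phi",np.degrees(np.arctan2(B[1]-S[1],B[0]-S[0])),np.hypot(*(B-S)[:2]))
wash("w10",S)
D=onplane(c,[(541,73)],.082)[0];print("d",D.round(4));wash("w10",D)
wash("w8",np.array([.6273,.0279])); wash("w8",np.array([.6475,-.0861]))
```

```text
c [ 0.5175 -0.1146  0.082 ] phi 175.9755990035216 0.04637135329325097
frame 0.0454 ring heights mm: [(np.float64(-1.5), 1), (np.float64(-1.0), 3), (np.float64(-0.5), 4), (np.float64(0.0), 4), (np.float64(0.5), 13), (np.float64(1.0), 7), (np.float64(1.5), 9), (np.float64(2.0), 22), (np.float64(2.5), 28), (np.float64(3.0), 38), (np.float64(3.5), 12), (np.float64(4.0), 3)]
d [ 0.4973 -0.0021  0.082 ]
frame 0.0455 ring heights mm: [(np.float64(-2.0), 6), (np.float64(-1.5), 16), (np.float64(-1.0), 36), (np.float64(-0.5), 83), (np.float64(0.0), 90), (np.float64(0.5), 72), (np.float64(1.0), 40), (np.float64(1.5), 26), (np.float64(2.0), 14), (np.float64(2.5), 15), (np.float64(3.0), 20), (np.float64(3.5), 19), (np.float64(4.0), 40), (np.float64(4.5), 63), (np.float64(5.0), 65), (np.float64(5.5), 32), (np.float64(6.0), 16), (np.float64(6.5), 4), (np.float64(7.0), 1), (np.float64(7.5), 2)]
frame 0.0453 ring heights mm: [(np.float64(-1.5), 1), (np.float64(-1.0), 3), (np.float64(-0.5), 11), (np.float64(0.0), 32), (np.float64(0.5), 31), (np.float64(1.0), 42), (np.float64(1.5), 46), (np.float64(2.0), 38), (np.float64(2.5), 30), (np.float64(3.0), 4)]
frame 0.0454 ring heights mm: [(np.float64(-2.0), 2), (np.float64(-1.5), 8), (np.float64(-1.0), 39), (np.float64(-0.5), 60), (np.float64(0.0), 77), (np.float64(0.5), 68), (np.float64(1.0), 26), (np.float64(1.5), 11), (np.float64(2.0), 4), (np.float64(2.5), 7), (np.float64(3.0), 7), (np.float64(3.5), 12), (np.float64(4.0), 19), (np.float64(4.5), 34), (np.float64(5.0), 36), (np.float64(5.5), 15), (np.float64(6.0), 10), (np.float64(6.5), 2), (np.float64(7.0), 2), (np.float64(7.5), 1), (np.float64(8.0), 3)]
```

By washer height (about 3.0 mm proud, against 2.0 on a and 5.1 untouched), nut c is a little short. I'll go back and give it about 0.4 rad more.

Request:
move_arm --increments "1 -0.05 0 0 0 0 0;1 -0.095 0 0 0 0 0;1 -0.095 0.03 0 0 0 0;1 -0.095 0.057 0 0 0 0;1 -0.095 0.057 0.004 0 0 0;1 -0.095 0.057 0.01 0 0 0;1 -0.0955 0.057 0.014 0 0 0"

```text
time_s: 23.6
tcp_pos: [0.4829, -0.1257, 0.0363]
ee_rot: [[0.993, -0.001, 0.117], [-0.117, -0.001, 0.993], [-0.001, -1.0, -0.002]]
wrist_force: [-1.5, -7.5, -2.8]
gripper_width: 0.007
```

```bash
python3 rp.py c
```

```text
t 23.6 stud in tool mm [32.6 14.7] yaw -6.7 z 0.0363 F [-0.64  2.83 -7.66] j6 -100.9 w 0.01
  My -0.044 Tstud -0.285
```

Request:
move_arm --increments "1 -0.0003 0 0.0033 0 0.1 0;1 -0.0013 0 0.0062 0 0.2 0;1 -0.0021 0 0.0091 0 0.3 0;1 -0.0025 0.0005 0.0122 0 0.4 0;1 -0.0027 0.0005 0.0152 0 0.5 0"

```text
time_s: 24.1
tcp_pos: [0.4798, -0.1108, 0.0355]
ee_rot: [[0.813, -0.005, 0.583], [-0.583, -0.002, 0.813], [-0.003, -1.0, -0.004]]
wrist_force: [-3.7, -5.4, 0.5]
gripper_width: 0.002
```

```bash
python3 rp.py c
```

```text
t 24.1 stud in tool mm [32.6 18.3] yaw -35.6 z 0.0355 F [ 0.19 -0.45 -6.55] j6 -131.7 w 0.0
  My -0.034 Tstud -0.251
```

Request:
move_arm --increments "1 0 0 -0.014 0 0 0;1 0 -0.03 -0.014 0 0 0;1 0 -0.06 -0.014 0 0 0;1 0.05 -0.06 -0.014 0 0 0;1 0.1 -0.06 -0.014 0 0 0;1 0.1 -0.06 -0.014 0 0 0;1 0.1 -0.06 -0.014 0 0 0"

```text
time_s: 24.8
tcp_pos: [0.5563, -0.1798, 0.0949]
ee_rot: [[0.815, 0.001, 0.58], [-0.58, 0.0, 0.815], [0.0, -1.0, 0.001]]
wrist_force: [-0.5, 0.1, -0.1]
gripper_width: 0.005
```

```bash
python3 chk.py w11
```

```text
24.85 [ 0.5554 -0.1793  0.095 ] [[636.0, 135.0], [479.0, 271.0], [336.0, 118.0], [506.0, -52.0]]
```

View pics/w11.png

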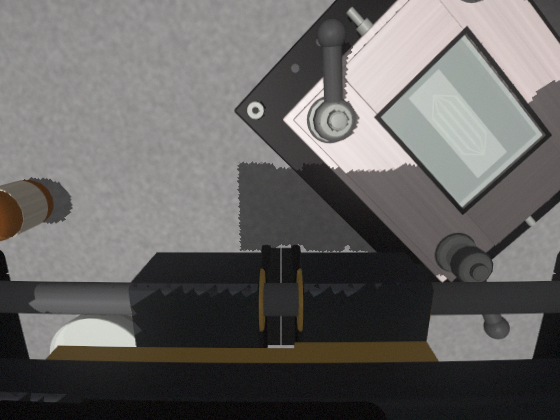

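```bash
cat >> wash.py <<'E'
def wash2(nm,S):
    P=np.load(nm+".npz")["P"];D=P[...,:2]-S[:2];r=np.hypot(D[...,0],D[...,1]);z=P[...,2]
    far=(r>.019)&(r<.028)&(z>.04)&(z<.056);f=np.median(z[far]);g=(z-f)*1000
    for a in range(9,17):
        k=(r*1000>a)&(r*1000<a+1)&(np.abs(g-3)<4.5);
        if k.sum()>3: print(a,k.sum(),np.percentile(g[k],[10,25,50,75,90]).round(1),end="; ")
    k=(r<.004)&(z>.06);k2=(r>.006)&(r<.009)&(z>.06);print("\n stud top",np.median(z[k]).round(4),"hub top",np.median(z[k2]).round(4))
E
python3 - <<'E'
from wash import *
c=camera_params("wrist")
S=onplane(c,[(338,120)],.082)[0];B=onplane(c,[(332,33)],.074)[0];print("c",S.round(4),"phi",np.degrees(np.arctan2(B[1]-S[1],B[0]-S[0])),np.hypot(*(B-S)[:2]))
wash2("w11",S);print("w10 c");wash2("w10",np.array([.5175,-.1146]));print("a");wash2("w8",np.array([.6273,.0279]))
print("b unt");wash2("w11",onplane(c,[(482,270)],.0825)[0]);print("d unt");wash2("w10",np.array([.4973,-.0021]))
E
```

```text
c [ 0.5175 -0.1146  0.082 ] phi 149.23037830337663 0.045845311633095576
10 26 [1.9 2.2 2.5 2.9 3.3]; 11 55 [1.6 2.1 2.6 2.9 3.3]; 12 66 [0.2 0.7 2.  2.6 3.2]; 13 89 [-0.3  0.4  1.   2.3  2.9]; 14 121 [-0.6 -0.1  0.4  0.9  1.9]; 15 122 [-0.5 -0.2  0.3  0.7  1.1]; 16 133 [-0.8 -0.4 -0.1  0.5  0.9]; 
 stud top 0.0794 hub top 0.0711
w10 c
10 6 [1.9 2.2 2.5 2.7 3.1]; 11 38 [2.2 2.5 3.  3.4 3.5]; 12 59 [0.8 1.6 2.6 3.1 3.4]; 13 88 [-0.3  0.3  1.2  3.1  3.7]; 14 116 [-0.6 -0.1  0.4  1.5  2.9]; 15 126 [-0.7 -0.4  0.1  0.7  1.1]; 16 140 [-0.8 -0.4 -0.   0.4  0.7]; 
 stud top 0.0796 hub top 0.0716
a
10 23 [1.1 1.5 2.  2.5 2.6]; 11 59 [1.2 1.7 2.1 2.6 2.9]; 12 98 [0.1 0.5 1.2 1.9 2.3]; 13 113 [-0.3  0.   0.5  1.4  2.1]; 14 137 [-0.9 -0.3  0.   0.7  1.1]; 15 154 [-0.7 -0.4 -0.   0.5  0.9]; 16 151 [-0.9 -0.4  0.1  0.5  0.9]; 
 stud top 0.081 hub top 0.0704
b unt
9 100 [0.3 1.3 3.9 4.9 5.4]; 10 95 [-0.2  0.4  2.4  4.9  5.5]; 11 89 [-0.5  0.   1.   4.4  5.4]; 12 107 [-0.2  0.2  0.7  3.9  5.2]; 13 116 [-0.8 -0.1  0.4  1.9  5. ]; 14 128 [-0.5 -0.2  0.4  1.9  5. ]; 15 122 [-0.7 -0.3  0.3  1.1  4.8]; 16 145 [-0.6 -0.3  0.2  0.7  1.9]; 
 stud top 0.0789 hub top 0.074
d unt
9 146 [-0.   1.1  3.9  5.1  5.7]; 10 135 [-0.4  0.4  2.2  4.6  5.3]; 11 146 [-0.4  0.1  1.1  4.5  5.4]; 12 149 [-0.5 -0.   0.6  3.5  5.1]; 13 161 [-0.6 -0.3  0.3  1.3  4.7]; 14 148 [-0.6 -0.2  0.3  1.   4.7]; 15 163 [-0.7 -0.4  0.1  0.6  1.3]; 16 147 [-0.7 -0.3  0.1  0.7  1. ]; 
 stud top 0.0767 hub top 0.0726
```

Heights agree: hub-top minus washer-top is 23 mm on both a and c, so both are bearing. Nut c has dropped about 2.5 mm (about 59 N) and a about 3.0 mm. I'll give c another 0.25 rad so both sit mid-band, then go on.

Request:
move_arm --increments "1 -0.05 0 0 0 0 0;1 -0.095 0 0 0 0 0;1 -0.095 0.03 0 0 0 0;1 -0.095 0.059 0 0 0 0;1 -0.095 0.059 0.006 0 0 0;1 -0.095 0.059 0.012 0 0 0;1 -0.095 0.059 0.014 0 0 0"

```text
time_s: 25.55
tcp_pos: [0.4869, -0.1125, 0.0371]
ee_rot: [[0.816, 0.0, 0.578], [-0.578, -0.001, 0.816], [0.0, -1.0, -0.001]]
wrist_force: [-2.0, -4.8, 0.1]
gripper_width: 0.002
```

```bash
python3 rp.py c
```

```text
t 25.55 stud in tool mm [26.  15.4] yaw -35.3 z 0.0371 F [ 1.13 -0.08 -5.03] j6 -131.0 w 0.0
  My -0.022 Tstud -0.17
```

Request:
move_arm --increments "1 -0.0013 0 0.0038 0 0.1 0;1 -0.0023 0 0.0067 0 0.2 0;1 -0.0028 0 0.0085 0 0.25 0"

```text
time_s: 25.85
tcp_pos: [0.4873, -0.1057, 0.0367]
ee_rot: [[0.644, -0.004, 0.765], [-0.765, -0.002, 0.644], [-0.001, -1.0, -0.005]]
wrist_force: [-4.1, -8.3, 1.5]
gripper_width: 0.006
```

```bash
python3 rp.py c
```

```text
t 25.85 stud in tool mm [26.3 16.8] yaw -49.9 z 0.0367 F [ 3.7  -1.44 -8.43] j6 -146.5 w 0.01
  My -0.121 Tstud -0.405
```

Request:
move_arm --increments "1 0 0 -0.014 0 0 0;1 0 -0.03 -0.014 0 0 0;1 0 -0.065 -0.014 0 -0.1 0;1 0 -0.065 -0.014 0 -0.25 0;1 0 -0.065 -0.014 0 -0.4 0;1 0 -0.065 -0.014 0 -0.55 0;1 0 -0.065 -0.014 0 -0.7 0;1 0 -0.065 -0.014 0 -0.85 0"

```text
time_s: 26.65
tcp_pos: [0.4792, -0.1133, 0.102]
ee_rot: [[1.0, 0.003, 0.011], [-0.011, 0.001, 1.0], [0.003, -1.0, 0.001]]
wrist_force: [-0.7, 0.2, 0.0]
gripper_width: 0.003
```

Run:
```python
from h import *
p,y=target('b',-10,.027,.027,.1);inc(p,y)
```

```text
pos [ 0.4792 -0.1133  0.102 ] yaw -0.6 j [  6.  15. -26.  -0. -50. -96.] -> shift [0.1986 0.0027 0.0456] rotvec [ 5.000e-03 -2.978e+00  1.000e-03] dyaw 170.6
```

Request:
move_arm --increments "1 0.03 0 0.01 0 -0.15 0;1 0.07 0 0.02 0 -0.3 0;1 0.11 0 0.03 0 -0.45 0;1 0.15 0 0.045 0 -0.6 0;1 0.19 0 0.045 0 -0.75 0;1 0.1985 0 0.0455 0 -0.9 0;1 0.1985 0 0.0455 0 -1.05 0;1 0.1985 0 0.0455 0 -1.2 0"

```text
time_s: 27.45
tcp_pos: [0.6787, -0.0714, 0.1014]
ee_rot: [[0.373, 0.002, -0.928], [0.928, 0.001, 0.373], [0.001, -1.0, -0.001]]
wrist_force: [0.1, 0.0, -0.2]
gripper_width: 0.001
```

Request:
move_arm --increments "1 0 0 0 0 -0.15 0;1 0 0 0 0 -0.3 0;1 0 0 0 0 -0.45 0;1 0 0 0 0 -0.6 0;1 0 0 0 0 -0.75 0;1 0 0 0 0 -0.9 0;1 0 0 0 0 -1.05 0;1 0 0 0 0 -1.2 0"

```text
time_s: 28.25
tcp_pos: [0.6784, -0.0714, 0.1021]
ee_rot: [[-0.73, 0.003, -0.683], [0.683, 0.001, -0.73], [-0.001, -1.0, -0.002]]
wrist_force: [0.1, -1.5, 0.1]
gripper_width: 0.007
```

Request:
move_arm --increments "1 0 0 0 0 -0.15 0;1 0 0 0 0 -0.3 0;1 0 0 0 0 -0.45 0;1 0 0 0 0 -0.58 0;1 0 0 0 0 -0.58 0"

```text
time_s: 28.75
tcp_pos: [0.6783, -0.0714, 0.102]
ee_rot: [[-0.984, 0.002, -0.178], [0.178, 0.001, -0.984], [-0.002, -1.0, -0.001]]
wrist_force: [-0.8, 0.4, 0.8]
gripper_width: 0.005
```

Run:
```python
from h import *
p,y=target('b',-10,.027,.027,.036);inc(p,y)
c=camera_params("wrist");q,d=capture("wrist");cv2.imwrite("pics/w12.png",q[:,:,::-1])
```

```text
pos [ 0.6783 -0.0714  0.102 ] yaw 169.7 j [  8.  31.   2.  -0. -60.  72.] -> shift [ 0.0005  0.066  -0.0014] rotvec [ 0.001 -0.005 -0.002] dyaw 0.3
```

View pics/w12.png

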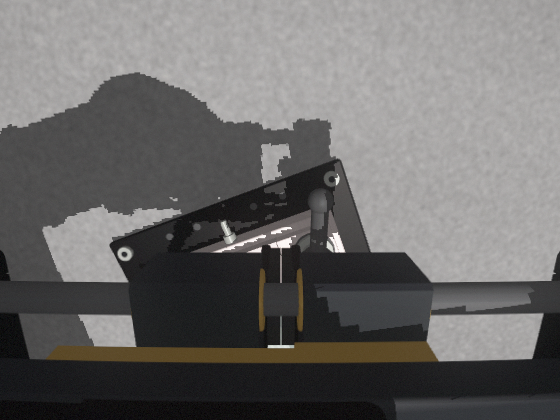

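Request:
move_arm --increments "1 0 0.03 -0.001 0 0 0;1 0 0.055 -0.001 0 0 0;1 0 0.066 -0.001 0 0 0;1 0 0.066 0.004 0 0 0;1 0 0.066 0.009 0 0 0;1 0 0.066 0.0115 0 0 0;1 0 0.066 0.0115 0 0 0"

```text
time_s: 29.5
tcp_pos: [0.6772, -0.0826, 0.0362]
ee_rot: [[-0.984, 0.004, -0.179], [0.179, 0.001, -0.984], [-0.004, -1.0, -0.001]]
wrist_force: [1.7, 2.4, -1.2]
gripper_width: 0.006
```

```bash
python3 rp.py b
```

```text
t 29.5 stud in tool mm [28.1 14.4] yaw 169.7 z 0.0362 F [-1.21  1.18 -2.62] j6 73.1 w 0.01
  My -0.002 Tstud -0.058
```

Touching lever b: about 0.06 N m, so it's clear. Searching for contact in 0.3 rad steps.

Request:
move_arm --increments "1 -0.0005 0.001 0.0028 0 0.1 0;1 -0.0015 0.001 0.0057 0 0.2 0;1 -0.0023 0.001 0.0086 0 0.3 0"

```text
time_s: 29.8
tcp_pos: [0.6786, -0.0909, 0.0357]
ee_rot: [[-0.885, 0.005, -0.465], [0.465, 0.001, -0.885], [-0.004, -1.0, -0.003]]
wrist_force: [1.9, 2.8, 0.2]
gripper_width: 0.002
```

```bash
python3 rp.py b
```

```text
t 29.8 stud in tool mm [27.6 15.5] yaw 152.3 z 0.0357 F [-0.43 -0.16 -3.36] j6 56.4 w 0.0
  My 0.074 Tstud -0.012
```

Request:
move_arm --increments "1 -0.0013 0 0.0028 0 0.1 0;1 -0.0023 0 0.0057 0 0.2 0;1 -0.0031 0 0.0086 0 0.3 0"

```text
time_s: 30.1
tcp_pos: [0.6772, -0.1, 0.0355]
ee_rot: [[-0.708, 0.005, -0.706], [0.706, 0.001, -0.708], [-0.003, -1.0, -0.004]]
wrist_force: [1.3, 3.0, -0.2]
gripper_width: 0.007
```

```bash
python3 rp.py b
```

```text
t 30.1 stud in tool mm [27.2 15.5] yaw 135.1 z 0.0355 F [ 1.18  0.25 -3.09] j6 40.0 w 0.01
  My 0.041 Tstud -0.062
```

Request:
move_arm --increments "1 -0.0013 0 0.0028 0 0.1 0;1 -0.0023 0 0.0057 0 0.2 0;1 -0.0031 0 0.0086 0 0.3 0"

```text
time_s: 30.4
tcp_pos: [0.6732, -0.1082, 0.0352]
ee_rot: [[-0.468, 0.004, -0.884], [0.884, 0.001, -0.468], [-0.001, -1.0, -0.004]]
wrist_force: [1.8, 2.0, -0.8]
gripper_width: 0.005
```

```bash
python3 rp.py b
```

```text
t 30.4 stud in tool mm [26.8 15.5] yaw 117.9 z 0.0352 F [ 0.97  0.82 -2.51] j6 23.5 w 0.01
  My 0.068 Tstud -0.015
```

Still clear at lever angle -62°.

Request:
move_arm --increments "1 -0.0013 0 0.0028 0 0.1 0;1 -0.0023 0 0.0057 0 0.2 0;1 -0.0031 0 0.0086 0 0.3 0"

```text
time_s: 30.7
tcp_pos: [0.6674, -0.1152, 0.0353]
ee_rot: [[-0.186, 0.005, -0.983], [0.983, 0.0, -0.186], [-0.001, -1.0, -0.005]]
wrist_force: [2.8, 3.6, -1.3]
gripper_width: 0.003
```

```bash
python3 rp.py b
```

```text
t 30.7 stud in tool mm [26.8 15.7] yaw 100.7 z 0.0353 F [ 2.98  1.33 -3.43] j6 6.9 w 0.0
  My 0.079 Tstud -0.059
```

Request:
move_arm --increments "1 -0.0013 0 0.0028 0 0.1 0;1 -0.0023 0 0.0057 0 0.2 0;1 -0.0031 0 0.0086 0 0.3 0"

```text
time_s: 31.0
tcp_pos: [0.6598, -0.1202, 0.0353]
ee_rot: [[0.112, 0.006, -0.994], [0.994, -0.0, 0.112], [0.001, -1.0, -0.006]]
wrist_force: [3.2, 1.4, -1.2]
gripper_width: 0.005
```

```bash
python3 rp.py b
```

```text
t 31.0 stud in tool mm [26.8 15.9] yaw 83.5 z 0.0353 F [ 1.78  1.19 -2.96] j6 -9.9 w 0.0
  My 0.092 Tstud -0.016
```

Request:
move_arm --increments "1 -0.0013 0 0.0028 0 0.1 0;1 -0.0023 0 0.0057 0 0.2 0;1 -0.0031 0 0.0086 0 0.3 0"

```text
time_s: 31.3
tcp_pos: [0.6509, -0.1227, 0.0354]
ee_rot: [[0.401, 0.005, -0.916], [0.916, -0.001, 0.401], [0.002, -1.0, -0.005]]
wrist_force: [2.2, 0.1, -0.8]
gripper_width: 0.003
```

```bash
python3 rp.py b
```

```text
t 31.3 stud in tool mm [26.8 16. ] yaw 66.4 z 0.0354 F [ 0.96  0.79 -1.95] j6 -27.0 w 0.0
  My 0.029 Tstud -0.039
```

Request:
move_arm --increments "1 -0.0013 0 0.0028 0 0.1 0;1 -0.0023 0 0.0057 0 0.2 0;1 -0.0031 0 0.0086 0 0.3 0"

```text
time_s: 31.6
tcp_pos: [0.6417, -0.1224, 0.0355]
ee_rot: [[0.654, 0.005, -0.757], [0.757, -0.001, 0.654], [0.003, -1.0, -0.005]]
wrist_force: [3.1, -0.2, -0.2]
gripper_width: 0.008
```

```bash
python3 rp.py b
```

```text
t 31.6 stud in tool mm [26.7 16. ] yaw 49.2 z 0.0355 F [ 1.85  0.21 -2.52] j6 -44.3 w 0.01
  My 0.02 Tstud -0.076
```

Request:
move_arm --increments "1 -0.0013 0 0.0028 0 0.1 0;1 -0.0023 0 0.0057 0 0.2 0;1 -0.0031 0 0.0086 0 0.3 0"

```text
time_s: 31.9
tcp_pos: [0.6334, -0.1195, 0.0354]
ee_rot: [[0.848, 0.006, -0.53], [0.53, -0.001, 0.848], [0.004, -1.0, -0.004]]
wrist_force: [3.2, -2.2, -1.5]
gripper_width: 0.008
```

```bash
python3 rp.py b
```

```text
t 31.9 stud in tool mm [26.2 16.3] yaw 32.0 z 0.0354 F [ 1.57  1.52 -3.55] j6 -61.8 w 0.01
  My -0.045 Tstud -0.163
```

Request:
move_arm --increments "1 -0.0013 0 0.0028 0 0.1 0;1 -0.0023 0 0.0057 0 0.2 0;1 -0.0031 0 0.0086 0 0.3 0"

```text
time_s: 32.2
tcp_pos: [0.6259, -0.1143, 0.0353]
ee_rot: [[0.967, 0.005, -0.255], [0.255, -0.002, 0.967], [0.004, -1.0, -0.003]]
wrist_force: [3.0, -3.5, -2.2]
gripper_width: 0.007
```

```bash
python3 rp.py b
```

```text
t 32.2 stud in tool mm [26.1 16.4] yaw 14.8 z 0.0353 F [ 2.02  2.22 -4.14] j6 -79.6 w 0.01
  My -0.088 Tstud -0.229
```

Request:
move_arm --increments "1 -0.0013 0 0.0038 0 0.1 0;1 -0.0023 0 0.0067 0 0.2 0;1 -0.0031 0 0.0096 0 0.3 0;1 -0.0035 0.0005 0.0127 0 0.4 0;1 -0.0037 0.0005 0.0157 0 0.5 0;1 -0.0035 0.0005 0.0188 0 0.6 0"

```text
time_s: 32.8
tcp_pos: [0.6165, -0.0977, 0.0348]
ee_rot: [[0.942, 0.002, 0.335], [-0.335, -0.002, 0.942], [0.003, -1.0, -0.001]]
wrist_force: [1.1, -5.4, -1.3]
gripper_width: 0.007
```

```bash
python3 rp.py b
```

```text
t 32.8 stud in tool mm [26.7 15.8] yaw -19.6 z 0.0348 F [ 2.88  1.34 -4.69] j6 -115.6 w 0.01
  My 0.029 Tstud -0.141
```

Request:
move_arm --increments "1 -0.0013 0 0.0038 0 0.1 0;1 -0.0023 0 0.0067 0 0.2 0;1 -0.0031 0 0.0096 0 0.3 0;1 -0.0035 0.0005 0.0127 0 0.4 0;1 -0.0037 0.0005 0.0157 0 0.5 0"

```text
time_s: 33.3
tcp_pos: [0.6165, -0.0821, 0.0341]
ee_rot: [[0.666, -0.002, 0.746], [-0.746, -0.003, 0.666], [0.001, -1.0, -0.003]]
wrist_force: [-1.2, -6.2, 0.9]
gripper_width: 0.006
```

```bash
python3 rp.py b
```

```text
t 33.3 stud in tool mm [27.6 16.2] yaw -48.3 z 0.0341 F [ 3.88 -0.88 -5.03] j6 -145.8 w 0.01
  My 0.036 Tstud -0.165
```

Request:
move_arm --increments "1 0 0 -0.012 0 0 0;1 0 -0.03 -0.012 0 0 0;1 0 -0.045 -0.012 0 -0.15 0;1 0 -0.045 -0.012 0 -0.3 0;1 0 -0.045 -0.012 0 -0.45 0;1 0 -0.045 -0.012 0 -0.6 0;1 0 -0.045 -0.012 0 -0.75 0;1 0 -0.045 -0.012 0 -0.9 0"

```text
time_s: 34.1
tcp_pos: [0.608, -0.0882, 0.0786]
ee_rot: [[0.998, 0.001, -0.07], [0.07, 0.0, 0.998], [0.001, -1.0, 0.0]]
wrist_force: [-0.7, 0.4, -0.6]
gripper_width: 0.002
```

Request:
move_arm --increments "1 0 0 0 0 -0.15 0;1 0 0 0 0 -0.3 0;1 0 0 0 0 -0.45 0;1 0 0 0 0 -0.6 0;1 0 0 0 0 -0.75 0;1 0 0 0 0 -0.9 0;1 0 0 0 0 -1.05 0;1 0 0 0 0 -1.2 0"

```text
time_s: 34.9
tcp_pos: [0.608, -0.0883, 0.0785]
ee_rot: [[0.296, 0.001, -0.955], [0.955, 0.0, 0.296], [0.0, -1.0, -0.001]]
wrist_force: [0.3, -0.2, 0.3]
gripper_width: 0.006
```

Request:
move_arm --increments "1 0 0 0 0 -0.15 0;1 0 0 0 0 -0.3 0;1 0 0 0 0 -0.45 0;1 0 0 0 0 -0.6 0;1 0 0 0 0 -0.75 0;1 0 0 0 0 -0.9 0;1 0 0 0 0 -1.04 0"

```text
time_s: 35.6
tcp_pos: [0.608, -0.0882, 0.0785]
ee_rot: [[-0.674, 0.001, -0.739], [0.739, 0.0, -0.674], [-0.0, -1.0, -0.001]]
wrist_force: [-0.3, 0.2, 0.0]
gripper_width: 0.004
```

Run:
```python
from h import *
p,y=target('b',132,.027,.025,.035,cfg=1);inc(p,y)
```

```text
pos [ 0.608  -0.0882  0.0785] yaw 132.3 j [  7.  27. -10.  -0. -53.  36.] -> shift [-0.0017  0.0435 -0.0016] rotvec [ 0.001  0.006 -0.   ] dyaw -0.3
```

Request:
move_arm --increments "1 -0.001 0.03 -0.001 0 0 0;1 -0.001 0.0435 -0.002 0 0 0;1 -0.001 0.0435 -0.006 0 0 0;1 -0.001 0.0435 -0.0105 0 0 0;1 -0.001 0.0435 -0.012 0 0 0"

```text
time_s: 36.1
tcp_pos: [0.6168, -0.0812, 0.0345]
ee_rot: [[-0.668, -0.003, -0.744], [0.744, -0.001, -0.668], [0.001, -1.0, 0.003]]
wrist_force: [-4.8, -5.6, -1.1]
gripper_width: 0.006
```

```bash
python3 rp.py b
```

```text
t 36.1 stud in tool mm [-28.  -15.4] yaw 131.9 z 0.0345 F [-0.97  1.12  7.3 ] j6 34.5 w 0.01
  My -0.054 Tstud -0.273
```

Request:
move_arm --increments "1 0.0013 0 -0.0038 0 0.1 0;1 0.0023 0 -0.0067 0 0.2 0;1 0.0031 0 -0.0096 0 0.3 0;1 0.0035 0 -0.0127 0 0.4 0;1 0.0037 0 -0.0157 0 0.5 0;1 0.0035 0.0005 -0.0188 0 0.6 0;1 0.003 0.0005 -0.0218 0 0.7 0;1 0.0022 0.0005 -0.0248 0 0.8 0"

```text
time_s: 36.9
tcp_pos: [0.6309, -0.0619, 0.0337]
ee_rot: [[0.073, -0.008, -0.997], [0.997, 0.001, 0.073], [-0.0, -1.0, 0.008]]
wrist_force: [-7.5, 2.3, 1.3]
gripper_width: 0.004
```

```bash
python3 rp.py b
```

```text
t 36.9 stud in tool mm [-28.7 -18.2] yaw 85.8 z 0.0337 F [ 1.78 -1.25  7.71] j6 -13.1 w 0.0
  My -0.127 Tstud -0.316
```

Request:
move_arm --increments "1 0.0003 0 -0.0058 0 0.1 0;1 0.0013 0 -0.0087 0 0.2 0;1 0.0021 0 -0.0116 0 0.3 0;1 0.0025 0 -0.0147 0 0.4 0;1 0.0027 0 -0.0177 0 0.5 0;1 0.0025 0.0005 -0.0208 0 0.6 0;1 0.002 0.0005 -0.0238 0 0.7 0;1 0.0012 0.0005 -0.0268 0 0.8 0"

```text
time_s: 37.7
tcp_pos: [0.6592, -0.0604, 0.0329]
ee_rot: [[0.766, -0.005, -0.643], [0.643, 0.003, 0.766], [-0.002, -1.0, 0.006]]
wrist_force: [-6.8, 7.7, -1.2]
gripper_width: 0.004
```

```bash
python3 rp.py b
```

```text
t 37.7 stud in tool mm [-29.5 -16.2] yaw 40.0 z 0.0329 F [-0.29  1.24 10.27] j6 -58.5 w 0.0
  My -0.08 Tstud -0.387
```

Request:
move_arm --increments "1 0 0 0.014 0 0 0;1 0 -0.03 0.014 0 0 0;1 0.01 -0.062 0.014 0 0 0;1 0.045 -0.062 0.014 0 0 0;1 0.045 -0.062 0.014 0 0 0;1 0.045 -0.062 0.014 0 0 0"

```text
time_s: 38.3
tcp_pos: [0.6875, -0.0222, 0.096]
ee_rot: [[0.762, 0.002, -0.648], [0.648, 0.0, 0.762], [0.002, -1.0, -0.001]]
wrist_force: [0.0, -0.1, 0.5]
gripper_width: 0.006
```

```bash
python3 chk.py w13
```

```text
38.35 [ 0.6868 -0.0228  0.0956] [[411.0, 213.0], [233.0, 108.0], [364.0, -131.0], [551.0, 7.0]]
```

View pics/w13.png

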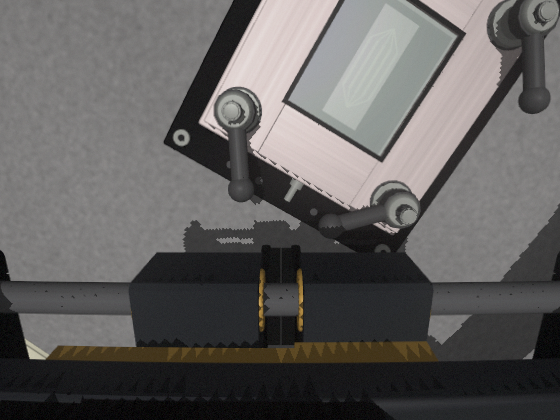

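Run:
```python
from wash import *
c=camera_params("wrist")
for n,s,b in(("b",(236,109),(241,188)),("a",(404,213),(330,225)),("d",(541,12),(533,99))):
    S=onplane(c,[s],.082)[0];B=onplane(c,[b],.075)[0];print(n,S.round(4),"phi",np.degrees(np.arctan2(B[1]-S[1],B[0]-S[0])).round(1),np.hypot(*(B-S)[:2]).round(4))
    wash2("w13",S)
```

```text
b [ 0.6456 -0.0905  0.082 ] phi 41.2 0.0454
9 56 [1.9 2.3 2.8 3.4 3.7]; 10 73 [-0.2  0.4  2.   3.   3.3]; 11 83 [-0.4  0.1  0.7  1.6  2.8]; 12 108 [-0.5 -0.2  0.4  1.2  2.4]; 13 118 [-0.8 -0.4  0.2  0.8  1.6]; 14 134 [-0.7 -0.2  0.2  0.5  0.9]; 15 145 [-0.7 -0.3  0.1  0.6  1. ]; 16 164 [-0.8 -0.3  0.2  0.6  1. ]; 
 stud top 0.0798 hub top 0.0704
a [0.6277 0.0215 0.082 ] phi -36.9 0.0436
9 69 [-0.2  0.3  1.6  2.2  2.8]; 10 74 [-0.5  0.2  0.8  2.   2.7]; 11 75 [-0.6 -0.3  0.3  1.2  2.3]; 12 83 [-0.5 -0.2  0.3  0.8  1.8]; 13 92 [-0.8 -0.4  0.1  0.7  1.3]; 14 102 [-0.8 -0.4  0.   0.5  0.9]; 15 98 [-0.7 -0.3  0.1  0.5  0.9]; 16 116 [-0.7 -0.3  0.1  0.5  0.7]; 
 stud top 0.0767 hub top 0.1909
d [ 0.5022 -0.0006  0.082 ] phi 50.0 0.0448
9 143 [-0.5  0.3  2.9  4.9  5.8]; 10 153 [-0.6  0.1  1.8  4.7  5.6]; 11 137 [-0.6 -0.1  1.   4.8  5.4]; 12 162 [-0.6 -0.2  0.5  3.4  5.3]; 13 159 [-0.7 -0.3  0.3  1.4  5. ]; 14 159 [-0.8 -0.3  0.2  0.9  3.7]; 15 152 [-0.8 -0.4  0.1  0.8  1.3]; 16 149 [-1.  -0.5 -0.   0.4  0.9]; 
 stud top 0.0765 hub top 0.0722
```

Run:
```python
from h import *
p,y=target('d',46,.027,.028,.1);inc(p,y)
```

```text
pos [ 0.6868 -0.0228  0.0956] yaw 40.3 j [ 12.  32.   3.   0. -60. -61.] -> shift [-0.1046 -0.0045  0.1738] rotvec [-1.000e-03  3.042e+00  0.000e+00] dyaw -174.3
```

Request:
move_arm --increments "1 -0.02 -0.005 0.03 0 -0.15 0;1 -0.04 -0.005 0.07 0 -0.3 0;1 -0.06 -0.005 0.11 0 -0.45 0;1 -0.085 -0.005 0.15 0 -0.6 0;1 -0.1045 -0.005 0.174 0 -0.75 0;1 -0.1045 -0.005 0.174 0 -0.9 0;1 -0.1045 -0.005 0.174 0 -1.05 0;1 -0.1045 -0.005 0.174 0 -1.2 0"

```text
time_s: 39.15
tcp_pos: [0.4941, 0.0417, 0.1007]
ee_rot: [[-0.332, 0.001, -0.943], [0.943, 0.0, -0.332], [-0.0, -1.0, -0.001]]
wrist_force: [-0.0, 0.8, -0.2]
gripper_width: 0.004
```

Request:
move_arm --increments "1 0 0 0 0 -0.15 0;1 0 0 0 0 -0.3 0;1 0 0 0 0 -0.45 0;1 0 0 0 0 -0.6 0;1 0 0 0 0 -0.75 0;1 0 0 0 0 -0.9 0;1 0 0 0 0 -1.05 0;1 0 0 0 0 -1.2 0"

```text
time_s: 39.95
tcp_pos: [0.4943, 0.0415, 0.1004]
ee_rot: [[-0.999, 0.0, -0.033], [0.033, -0.0, -0.999], [-0.0, -1.0, 0.0]]
wrist_force: [-0.4, 0.2, 0.1]
gripper_width: 0.005
```

Request:
move_arm --increments "1 0 0 0 0 -0.15 0;1 0 0 0 0 -0.3 0;1 0 0 0 0 -0.45 0;1 0 0 0 0 -0.6 0;1 0 0 0 0 -0.75 0;1 0 0 0 0 -0.84 0;1 0 0 0 0 -0.84 0"

```text
time_s: 40.65
tcp_pos: [0.4943, 0.0416, 0.1004]
ee_rot: [[-0.697, 0.0, 0.718], [-0.718, -0.0, -0.697], [0.0, -1.0, 0.0]]
wrist_force: [-0.1, -0.2, -0.5]
gripper_width: 0.01
```

Run:
```python
from h import *
p,y=target('d',46,.027,.028,.036);inc(p,y)
c=camera_params("wrist");q,d=capture("wrist");cv2.imwrite("pics/w14.png",q[:,:,::-1])
```

```text
pos [0.4943 0.0416 0.1004] yaw -134.2 j [ 24.  15. -25.   0. -50. 112.] -> shift [-0.0006  0.0644 -0.0001] rotvec [-0.    -0.003  0.   ] dyaw 0.2
```

View pics/w14.png

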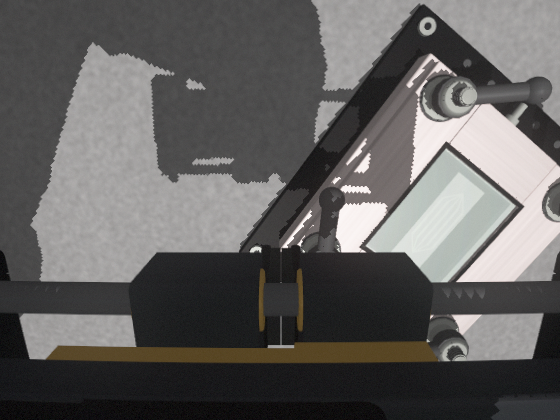

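Request:
move_arm --increments "1 0 0.03 0 0 0 0;1 0 0.055 0 0 0 0;1 0 0.065 0 0 0 0;1 0 0.065 0.005 0 0 0;1 0 0.065 0.01 0 0 0;1 0 0.065 0.0135 0 0 0;1 0 0.065 0.0135 0 0 0"

```text
time_s: 41.4
tcp_pos: [0.5059, 0.0327, 0.0364]
ee_rot: [[-0.697, 0.002, 0.717], [-0.717, 0.001, -0.697], [-0.002, -1.0, 0.001]]
wrist_force: [-0.4, 0.5, 0.0]
gripper_width: 0.004
```

```bash
python3 rp.py d
```

```text
t 41.4 stud in tool mm [28.  13.5] yaw -134.2 z 0.0364 F [-0.11 -0.01 -0.65] j6 113.7 w 0.0
  My -0.018 Tstud -0.035
```

Request:
move_arm --increments "1 -0.0013 0 0.0028 0 0.1 0;1 -0.0023 0 0.0057 0 0.2 0;1 -0.0031 0 0.0086 0 0.3 0"

```text
time_s: 41.7
tcp_pos: [0.513, 0.0293, 0.0359]
ee_rot: [[-0.88, 0.001, 0.476], [-0.476, 0.001, -0.88], [-0.001, -1.0, -0.0]]
wrist_force: [-1.0, 2.5, 0.4]
gripper_width: 0.006
```

```bash
python3 rp.py d
```

```text
t 41.7 stud in tool mm [27.4 14.8] yaw -151.6 z 0.0359 F [-0.32 -0.37 -2.62] j6 97.1 w 0.01
  My -0.036 Tstud -0.103
```

Request:
move_arm --increments "1 -0.0013 0 0.0028 0 0.1 0;1 -0.0023 0 0.0057 0 0.2 0;1 -0.0031 0 0.0086 0 0.3 0"

```text
time_s: 42.0
tcp_pos: [0.5199, 0.0233, 0.0357]
ee_rot: [[-0.981, 0.001, 0.194], [-0.194, 0.001, -0.981], [-0.001, -1.0, -0.001]]
wrist_force: [-0.9, 2.5, -1.5]
gripper_width: 0.001
```

```bash
python3 rp.py d
```

```text
t 42.0 stud in tool mm [27.4 15.1] yaw -168.8 z 0.0357 F [ 0.36  1.5  -2.59] j6 80.8 w 0.0
  My -0.04 Tstud -0.116
```

Request:
move_arm --increments "1 -0.0013 0 0.0028 0 0.1 0;1 -0.0023 0 0.0057 0 0.2 0;1 -0.0031 0 0.0086 0 0.3 0"

```text
time_s: 42.3
tcp_pos: [0.5248, 0.0157, 0.0357]
ee_rot: [[-0.995, 0.001, -0.104], [0.104, 0.001, -0.995], [-0.001, -1.0, -0.001]]
wrist_force: [-0.7, 1.8, -0.9]
gripper_width: 0.006
```

```bash
python3 rp.py d
```

```text
t 42.3 stud in tool mm [27.3 15.4] yaw 174.0 z 0.0357 F [ 0.87  0.89 -1.71] j6 64.7 w 0.01
  My -0.022 Tstud -0.082
```

Request:
move_arm --increments "1 -0.0013 0 0.0028 0 0.1 0;1 -0.0023 0 0.0057 0 0.2 0;1 -0.0031 0 0.0086 0 0.3 0"

```text
time_s: 42.6
tcp_pos: [0.5272, 0.0072, 0.0356]
ee_rot: [[-0.919, 0.002, -0.394], [0.394, 0.002, -0.919], [-0.001, -1.0, -0.002]]
wrist_force: [-0.4, 4.7, -3.0]
gripper_width: 0.002
```

```bash
python3 rp.py d
```

```text
t 42.6 stud in tool mm [27.1 16. ] yaw 156.8 z 0.0356 F [ 2.2   2.98 -4.17] j6 48.5 w 0.0
  My 0.011 Tstud -0.137
```

Request:
move_arm --increments "1 -0.0013 0 0.0028 0 0.1 0;1 -0.0023 0 0.0057 0 0.2 0"

```text
time_s: 42.8
tcp_pos: [0.5277, 0.0014, 0.0358]
ee_rot: [[-0.823, 0.003, -0.568], [0.568, 0.002, -0.823], [-0.001, -1.0, -0.004]]
wrist_force: [0.7, 5.2, -2.5]
gripper_width: 0.007
```

```bash
python3 rp.py d
```

```text
t 42.8 stud in tool mm [27.1 16.5] yaw 145.4 z 0.0358 F [ 2.41  2.56 -4.63] j6 37.7 w 0.01
  My 0.006 Tstud -0.159
```

Request:
move_arm --increments "1 -0.0013 0 0.0033 0 0.1 0;1 -0.0023 0 0.0062 0 0.2 0"

```text
time_s: 43.0
tcp_pos: [0.5271, -0.0047, 0.0361]
ee_rot: [[-0.694, 0.005, -0.72], [0.72, 0.003, -0.694], [-0.002, -1.0, -0.006]]
wrist_force: [2.8, 5.4, -1.9]
gripper_width: 0.008
```

```bash
python3 rp.py d
```

```text
t 43.0 stud in tool mm [27.3 16.9] yaw 133.9 z 0.0361 F [ 1.99  1.96 -5.73] j6 26.9 w 0.01
  My 0.004 Tstud -0.186
```

Request:
move_arm --increments "1 -0.0013 0.0005 0.0043 0 0.1 0;1 -0.0023 0.0005 0.0072 0 0.2 0;1 -0.0031 0.0005 0.0101 0 0.3 0;1 -0.0035 0.001 0.0132 0 0.4 0;1 -0.0037 0.001 0.0162 0 0.5 0;1 -0.0035 0.001 0.0193 0 0.6 0;1 -0.003 0.001 0.0223 0 0.7 0;1 -0.0022 0.001 0.0253 0 0.8 0"

```text
time_s: 43.8
tcp_pos: [0.5133, -0.0238, 0.0361]
ee_rot: [[0.032, 0.011, -0.999], [0.999, 0.003, 0.032], [0.003, -1.0, -0.011]]
wrist_force: [5.8, 2.7, -2.5]
gripper_width: 0.006
```

```bash
python3 rp.py d
```

```text
t 43.8 stud in tool mm [26.5 18.2] yaw 88.2 z 0.0361 F [ 2.88  2.53 -5.67] j6 -17.3 w 0.01
  My -0.054 Tstud -0.256
```

Request:
move_arm --increments "1 -0.0013 0 0.0043 0 0.1 0;1 -0.0023 0 0.0072 0 0.2 0;1 -0.0031 0 0.0101 0 0.3 0;1 -0.0035 0.0005 0.0132 0 0.4 0;1 -0.0037 0.0005 0.0162 0 0.5 0;1 -0.0035 0.0005 0.0193 0 0.6 0;1 -0.003 0.0005 0.0223 0 0.7 0;1 -0.0022 0.0005 0.0253 0 0.8 0"

```text
time_s: 44.6
tcp_pos: [0.4885, -0.0262, 0.0358]
ee_rot: [[0.739, 0.012, -0.674], [0.674, 0.002, 0.739], [0.01, -1.0, -0.007]]
wrist_force: [7.6, -1.9, -3.1]
gripper_width: 0.008
```

```bash
python3 rp.py d
```

```text
t 44.6 stud in tool mm [25.3 16.7] yaw 42.4 z 0.0358 F [ 4.36  3.17 -6.51] j6 -63.8 w 0.01
  My 0.056 Tstud -0.182
```

Request:
move_arm --increments "1 -0.0023 0.0005 0.0043 0 0.1 0;1 -0.0033 0.0005 0.0072 0 0.2 0;1 -0.0041 0.0005 0.0101 0 0.3 0;1 -0.0045 0.001 0.0132 0 0.4 0;1 -0.0047 0.001 0.0162 0 0.5 0;1 -0.0045 0.001 0.0193 0 0.6 0;1 -0.004 0.001 0.0223 0 0.7 0;1 -0.0032 0.001 0.0253 0 0.8 0"

```text
time_s: 45.4
tcp_pos: [0.468, -0.0106, 0.0349]
ee_rot: [[0.998, 0.009, 0.061], [-0.061, 0.0, 0.998], [0.009, -1.0, 0.001]]
wrist_force: [6.0, -6.5, 0.5]
gripper_width: 0.006
```

```bash
python3 rp.py d
```

```text
t 45.4 stud in tool mm [27.1 15.4] yaw -3.5 z 0.0349 F [ 6.44 -0.4  -6.17] j6 -112.5 w 0.01
  My -0.023 Tstud -0.289
```

Request:
move_arm --increments "1 -0.0013 0 0.0038 0 0.1 0;1 -0.0023 0 0.0067 0 0.2 0"

```text
time_s: 45.6
tcp_pos: [0.4652, -0.0041, 0.0346]
ee_rot: [[0.966, 0.007, 0.258], [-0.258, -0.0, 0.966], [0.007, -1.0, 0.002]]
wrist_force: [5.1, -7.2, -1.2]
gripper_width: 0.005
```

```bash
python3 rp.py d
```

```text
t 45.6 stud in tool mm [27.8 15. ] yaw -15.0 z 0.0346 F [ 6.81  1.26 -5.58] j6 -124.8 w 0.0
  My 0.01 Tstud -0.248
```

Request:
move_arm --increments "1 0 0 -0.014 0 0 0;1 0 -0.03 -0.014 0 0 0;1 0 -0.06 -0.014 0 0 0;1 0.05 -0.06 -0.014 0 0 0;1 0.095 -0.06 -0.014 0 0 0;1 0.095 -0.06 -0.014 0 0 0;1 0.095 -0.06 -0.014 0 0 0"

```text
time_s: 46.3
tcp_pos: [0.5495, -0.0422, 0.0922]
ee_rot: [[0.967, -0.002, 0.256], [-0.256, 0.0, 0.967], [-0.002, -1.0, -0.0]]
wrist_force: [-0.5, -0.2, -0.5]
gripper_width: 0.005
```

```bash
python3 chk.py w15
```

```text
46.35 [ 0.5486 -0.042   0.0923] [[415.0, 321.0], [248.0, 386.0], [148.0, 218.0], [337.0, 130.0]]
```

View pics/w15.png

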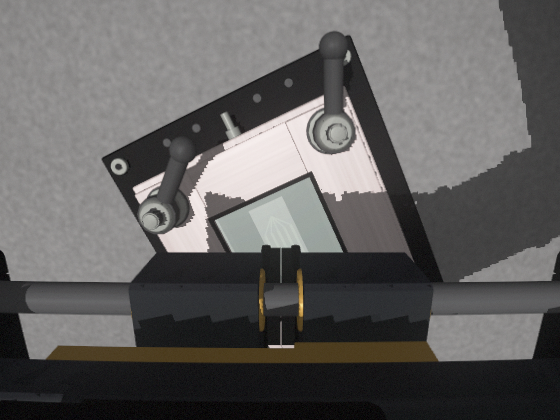

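Run:
```python
from wash import *
c=camera_params("wrist")
for n,s,b in(("d",(337,133),(333,45)),("c",(151,220),(181,150))):
    S=onplane(c,[s],.082)[0];B=onplane(c,[b],.075)[0];print(n,S.round(4),"phi",np.degrees(np.arctan2(B[1]-S[1],B[0]-S[0])).round(1),np.hypot(*(B-S)[:2]).round(4))
    wash2("w15",S);wash("w15",S)
```

```text
d [0.4966 0.0028 0.082 ] phi 168.6 0.046
10 29 [2.5 2.7 3.2 3.6 4.1]; 11 53 [2.  2.5 2.9 3.3 3.6]; 12 74 [0.2 1.  2.6 3.2 3.9]; 13 87 [-0.5  0.1  0.7  1.6  2.7]; 14 108 [-0.6 -0.2  0.3  0.8  1.6]; 15 121 [-0.8 -0.4  0.   0.5  0.9]; 16 136 [-0.8 -0.4  0.1  0.6  0.9]; 
 stud top 0.0794 hub top 0.0711
frame 0.0452 ring heights mm: [(np.float64(-2.0), 1), (np.float64(-1.5), 3), (np.float64(-1.0), 5), (np.float64(-0.5), 6), (np.float64(0.0), 12), (np.float64(0.5), 14), (np.float64(1.0), 9), (np.float64(1.5), 14), (np.float64(2.0), 25), (np.float64(2.5), 42), (np.float64(3.0), 32), (np.float64(3.5), 24), (np.float64(4.0), 9), (np.float64(4.5), 1)]
c [ 0.5173 -0.1126  0.082 ] phi 140.0 0.0439
9 37 [2.2 2.5 2.9 3.1 3.5]; 10 59 [0.3 1.6 2.5 2.9 3.3]; 11 62 [-0.3  0.8  1.9  2.8  3.2]; 12 84 [-0.2  0.5  1.   2.5  2.9]; 13 79 [-0.7 -0.1  0.5  1.3  2.7]; 14 98 [-0.6 -0.2  0.2  0.7  1.5]; 15 108 [-0.7 -0.4  0.   0.5  0.9]; 16 107 [-0.8 -0.5 -0.1  0.3  1.1]; 
 stud top 0.1891 hub top 0.0781
frame 0.0453 ring heights mm: [(np.float64(-1.5), 5), (np.float64(-1.0), 17), (np.float64(-0.5), 17), (np.float64(0.0), 24), (np.float64(0.5), 37), (np.float64(1.0), 24), (np.float64(1.5), 18), (np.float64(2.0), 41), (np.float64(2.5), 55), (np.float64(3.0), 37), (np.float64(3.5), 10), (np.float64(4.5), 1)]
```

Washer d stands about 3.0 mm proud with its hub top at 71.1 mm, a touch short. I'll add 0.4 rad to d.

Request:
move_arm --increments "1 -0.05 0 0 0 0 0;1 -0.093 0 0 0 0 0;1 -0.094 0.03 0 0 0 0;1 -0.094 0.057 0 0 0 0;1 -0.094 0.057 0.006 0 0 0;1 -0.094 0.057 0.012 0 0 0;1 -0.094 0.057 0.014 0 0 0"

```text
time_s: 47.05
tcp_pos: [0.4616, -0.0044, 0.0365]
ee_rot: [[0.967, -0.003, 0.254], [-0.254, -0.002, 0.967], [-0.002, -1.0, -0.002]]
wrist_force: [-0.3, -6.2, -0.9]
gripper_width: 0.003
```

```bash
python3 rp.py d
```

```text
t 47.05 stud in tool mm [31.3 16.1] yaw -14.7 z 0.0365 F [ 1.26  0.89 -6.06] j6 -124.5 w 0.0
  My -0.086 Tstud -0.296
```

Request:
move_arm --increments "1 -0.0013 0 0.0038 0 0.1 0;1 -0.0023 0 0.0067 0 0.2 0;1 -0.0031 0 0.0096 0 0.3 0;1 -0.0035 0 0.0127 0 0.4 0"

```text
time_s: 47.45
tcp_pos: [0.4598, 0.0076, 0.0361]
ee_rot: [[0.788, -0.006, 0.615], [-0.615, -0.003, 0.788], [-0.003, -1.0, -0.006]]
wrist_force: [-2.3, -7.4, 0.0]
gripper_width: 0.009
```

```bash
python3 rp.py d
```

```text
t 47.45 stud in tool mm [31.3 18.8] yaw -38.0 z 0.0361 F [ 2.71  0.02 -7.24] j6 -149.3 w 0.01
  My -0.023 Tstud -0.3
```

Request:
move_arm --increments "1 0 0 -0.014 0 0 0;1 0 -0.03 -0.014 0 0 0;1 0 -0.06 -0.014 0 0 0;1 0.05 -0.06 -0.014 0 0 0;1 0.098 -0.06 -0.014 0 0 0;1 0.098 -0.06 -0.014 0 0 0;1 0.098 -0.06 -0.014 0 0 0"

```text
time_s: 48.15
tcp_pos: [0.5322, -0.0625, 0.0964]
ee_rot: [[0.791, 0.002, 0.612], [-0.612, 0.001, 0.791], [0.001, -1.0, 0.002]]
wrist_force: [-0.5, 0.0, -1.0]
gripper_width: 0.01
```

```bash
python3 chk.py w16
```

```text
48.2 [ 0.5313 -0.062   0.0963] [[484.0, 265.0], [349.0, 383.0], [200.0, 267.0], [335.0, 119.0]]
```

View pics/w16.png

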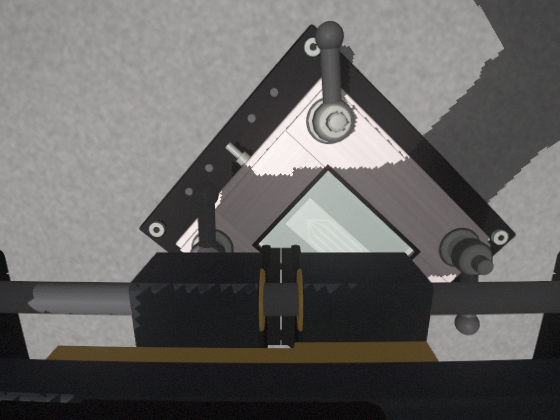

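Run:
```python
from wash import *
c=camera_params("wrist")
for n,s,b in(("d",(337,122),(330,35)),):
    S=onplane(c,[s],.082)[0];B=onplane(c,[b],.075)[0];print(n,S.round(4),"phi",np.degrees(np.arctan2(B[1]-S[1],B[0]-S[0])).round(1),np.hypot(*(B-S)[:2]).round(4))
    wash2("w16",S);wash("w16",S)
p,y=target('b',41,.095,0,.096,cfg=1);inc(p,y)
```

```text
d [0.4968 0.0033 0.082 ] phi 147.8 0.046
10 25 [1.9 2.3 2.6 3.  3.3]; 11 54 [1.7 2.3 2.7 3.1 3.4]; 12 74 [0.3 1.2 2.3 3.  3.4]; 13 90 [-0.5  0.1  0.7  2.1  3. ]; 14 106 [-0.7 -0.2  0.3  0.8  1.7]; 15 133 [-0.9 -0.6  0.1  0.5  1. ]; 16 132 [-0.7 -0.5  0.   0.5  0.8]; 
 stud top 0.0796 hub top 0.0709
frame 0.0453 ring heights mm: [(np.float64(-1.5), 1), (np.float64(-1.0), 4), (np.float64(-0.5), 6), (np.float64(0.0), 15), (np.float64(0.5), 12), (np.float64(1.0), 11), (np.float64(1.5), 18), (np.float64(2.0), 37), (np.float64(2.5), 42), (np.float64(3.0), 34), (np.float64(3.5), 11), (np.float64(4.0), 3)]
pos [ 0.5313 -0.062   0.0963] yaw -37.7 j [  11.   19.  -20.   -0.  -51. -138.] -> shift [0.1283 0.0004 0.1404] rotvec [-1.000e-03 -1.374e+00  1.000e-03] dyaw 78.7
```

Request:
move_arm --increments "1 0.03 0 0.04 0 -0.15 0;1 0.07 0 0.08 0 -0.3 0;1 0.1 0 0.12 0 -0.45 0;1 0.128 0 0.14 0 -0.6 0;1 0.128 0 0.14 0 -0.75 0;1 0.128 0 0.14 0 -0.9 0;1 0.128 0 0.14 0 -1.05 0;1 0.128 0 0.14 0 -1.2 0"

```text
time_s: 49.0
tcp_pos: [0.7176, -0.0281, 0.0963]
ee_rot: [[0.852, -0.0, -0.523], [0.523, 0.0, 0.852], [0.0, -1.0, 0.0]]
wrist_force: [0.7, 0.5, -0.5]
gripper_width: 0.006
```

Request:
move_arm --increments "1 0 0 0 0 -0.1 0;1 0 0 0 0 -0.17 0;1 0 0 0 0 -0.17 0"

```text
time_s: 49.3
tcp_pos: [0.7177, -0.0282, 0.0965]
ee_rot: [[0.756, 0.0, -0.655], [0.655, 0.0, 0.756], [0.0, -1.0, 0.0]]
wrist_force: [-0.7, -0.4, 0.0]
gripper_width: 0.005
```

```bash
python3 chk.py w17; python3 rp.py b
```

```text
49.35 [ 0.7178 -0.0284  0.0965] [[454.0, 183.0], [279.0, 71.0], [418.0, -170.0], [599.0, -25.0]]
t 49.35 stud in tool mm [-95.   -1.7] yaw 40.8 z 0.0965 F [-0.76 -0.83  0.26] j6 -59.8 w 0.01
  My -0.084 Tstud -0.11
```

View pics/w17.png

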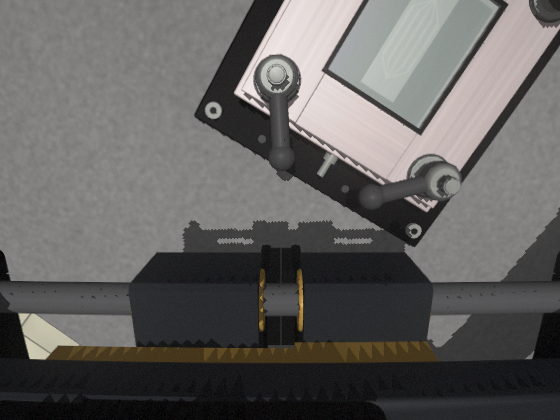

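Run:
```python
from wash import *
c=camera_params("wrist")
for n,s,b in(("b",(278,73),(282,157)),("a",(449,185),(371,198))):
    S=onplane(c,[s],.082)[0];B=onplane(c,[b],.075)[0];print(n,S.round(4),"phi",np.degrees(np.arctan2(B[1]-S[1],B[0]-S[0])).round(1),np.hypot(*(B-S)[:2]).round(4))
    wash2("w17",S);wash("w17",S)
```

```text
b [ 0.6481 -0.0913  0.082 ] phi 43.6 0.0458
11 8 [1.9 2.5 2.8 3.5 3.6]; 12 38 [1.8 2.2 2.6 3.1 3.5]; 13 81 [-0.3  0.5  0.9  1.7  3.1]; 14 132 [-0.6 -0.   0.6  1.3  2.3]; 15 201 [-0.8 -0.3  0.1  0.6  1. ]; 16 240 [-0.8 -0.3  0.2  0.7  1. ]; 
 stud top 0.0808 hub top 0.0709
frame 0.0453 ring heights mm: [(np.float64(-0.5), 5), (np.float64(0.0), 3), (np.float64(0.5), 8), (np.float64(1.0), 9), (np.float64(1.5), 10), (np.float64(2.0), 15), (np.float64(2.5), 17), (np.float64(3.0), 9), (np.float64(3.5), 5), (np.float64(4.0), 1), (np.float64(4.5), 1)]
a [0.6291 0.0238 0.082 ] phi -36.8 0.0445
9 44 [1.6 1.7 2.2 2.7 3.3]; 10 61 [0.8 1.4 2.1 2.6 3.1]; 11 70 [-0.1  0.3  1.   2.3  2.8]; 12 82 [-0.5  0.1  0.7  1.7  2.5]; 13 86 [-0.5 -0.1  0.3  0.9  2.2]; 14 82 [-0.7 -0.3  0.1  0.7  1.2]; 15 120 [-0.9 -0.5  0.1  0.6  0.9]; 16 114 [-0.8 -0.5 -0.   0.4  0.8]; 
 stud top 0.08 hub top 0.0702
frame 0.0454 ring heights mm: [(np.float64(-2.0), 1), (np.float64(-1.5), 3), (np.float64(-1.0), 11), (np.float64(-0.5), 24), (np.float64(0.0), 43), (np.float64(0.5), 41), (np.float64(1.0), 26), (np.float64(1.5), 48), (np.float64(2.0), 38), (np.float64(2.5), 36), (np.float64(3.0), 18), (np.float64(3.5), 9)]
```

Request:
move_arm --increments "1 0 -0.04 0 0 0 0;1 0 -0.08 0 0 0 0;1 0 -0.1 0 0 0 0;1 0 -0.1 0 0 0 0;1 0 -0.1 0 0 0 0"

```text
time_s: 49.85
tcp_pos: [0.7179, -0.0287, 0.1962]
ee_rot: [[0.757, 0.0, -0.653], [0.653, 0.001, 0.757], [0.001, -1.0, 0.0]]
wrist_force: [-0.5, -0.1, -1.0]
gripper_width: 0.004
```

Run:
```python
from h import *
q,d=capture("top");cv2.imwrite("pics/topend.png",q[:,:,::-1]);q,d=capture("side");cv2.imwrite("pics/sideend.png",q[:,:,::-1])
a=cv2.imread("pics/top0.png").astype(int);b=cv2.imread("pics/topend.png").astype(int)
for n,(x,y) in dict(box=(110,250),dish=(450,200)).items(): print(n,np.abs(a-b)[y-25:y+25,x-30:x+30].mean())
print(sense()["wrist_force"])
```

```text
box 10.781444444444444
dish 9.572444444444445
[ 0.13403268 -0.16554457 -0.80573462]
```

View pics/topend.png

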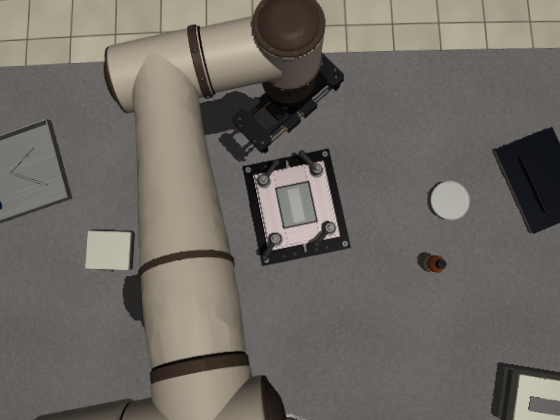

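The box (110,250), dish (450,200) and bottle (436,264) are where they stood, and all four levers are free of the arm. Handing in.

```bash
python3 -c "
from station import r
print(r.finish_job())"
```

```text
the job is handed in; nothing more can be done
None
```

I tightened all four nuts crosswise (a, c, b, d) and handed the job in at about 50 s, with the robot clear of everything. No verdict was reported.

Each nut was turned until the torque began to rise, then about half a turn more. I estimate the clamping force at roughly 58–66 N per nut (a highest), from how far each washer sank. That is inside the 52–78 N band but good only to about ±5 N.

**Last checks**
- **Washers:** they stand about 2.2–2.8 mm proud of the frame, against 5 mm untouched. My last look at c was at a slant, so its reading is the weakest.
- **Hub tops:** a, b and d are 70–71 mm above the bench. The last good reading for c, also 71 mm, was before its final 0.25 rad.
- **Bystanders:** the box, dish and bottle look unmoved in the top view. I judged that by eye and did not measure it.

**What disagreed**
- **Finger length:** the finger ends sat about 25 mm above the reported TCP. Depth images and a missed contact both showed this, and I allowed for it.
- **Torque:** it read only about 0.25–0.4 N m at half a turn instead of 0.6.
- **Nuts c and d:** counted from where I felt them bear, they have turned about 25–45° and 20° more than half a turn. By washer height they had looked slightly short, so I went back and gave c about 0.7 rad more and d about 0.4 rad.

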